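# Load the laser test slide and stow the drivers

## Robot

A 6-joint arm with a two-finger parallel gripper is mounted at the origin on the work surface. World frame = base frame: x ahead of the robot, y to its left, z up, the work surface at z = 0. Lengths are in m, angles in rad, forces in N, time in s.
With the tool pointing down it reaches from about 0.25 to 0.775 m from the base axis. Payload 4 kg.
Tool frame: the origin (TCP) lies on the centre line of the jaws, within the pads' length; the fingertips stand robot.tips_ahead ahead of it and the grasp point (between the pads) lies 8 mm behind it (robot.tips_ahead is the distance from the TCP to the fingertips, in m); z points along the fingers, y is the line along which they close (so a half turn about z gives the same grasp; the last joint's range is limited). The gripper opens to 94 mm and grips with 3 to 60 N. Pads are 16 mm wide; open, the fingers measure 119 mm over their backs; the gripper's body (75 mm by 177 mm) begins 78 mm behind the grasp point.
Start: joints at [1.056, 0.087, 1.371, -0, 1.684, -0.103], TCP at [0.22, 0.504, 0.217] pointing down, gripper open.
Joint ranges: [-3.1, 3.1], [-0.76, 2.03], [0.27, 2.55], [-1.08, 4.22], [0.17, 2.65], [-2.57, 2.57]. Speed limits (rad/s): [2.79, 2.79, 3.14, 3.14, 3.14, 3.14].

## Interface

Orientations are given as [roll, pitch, yaw] about the fixed x, y, z axes, in that order (R = Rz(yaw) Ry(pitch) Rx(roll)).
In Python, from bench import robot, snapshot, close_job, spotter gives the robot as it stands. The module is installed in compiled form; this text tells all that it offers.
- The arm moves only by the tool servo_tool, never from a script. Its argument "commands" is one flat list of numbers, 7 for each row, row after row: the shift along the tool's x, y, z in m, then the turn, a rotation vector about the tool's x, y, z in degrees, then the finger opening in m, from 0 to 0.094. In form: [x, y, z, ax, ay, az, grip, x, y, z, ax, ay, az, grip, ...]. A call has 1 to 10 rows; each row is the pose to reach, as a shift and turn from the pose commanded when the call began, along the tool's axes at that moment; what a row does not reach only later rows make up. A row lasts 1/8 s, in which the tool goes at most 62.5 mm and 10.7 degrees, less where a joint would pass 70% of its speed; a pose out of reach is approached as far as the arm can. A call with a gripper value outside its range is refused whole. The fingers move at their own pace and stop on an object; the grip force is fixed at half the most. Time passes only in rows, so rows that repeat a pose let the fingers close. It gives the time, the measured TCP pose, the force, the opening and the grip force at its end, in the units of the state.
- robot.get_obs(): the state, without advancing time (a new reading comes with each control period).
- snapshot(name): name is "side" or "top" or "wrist"; returns a dict with "img" (480x640x3 uint8, blue, green, red), "camera_matrix" (3x3 intrinsics, pixels), "extrinsics" (4x4, takes a point from camera to world coordinates); the wrist camera has in their place "hand_eye" (4x4, takes a point from camera to tool coordinates, whose origin is the TCP and whose axes are the flange's). Camera axes: x right, y down, z forward; pixel columns grow to the right and rows downward; lengths in m; the calibration is good to about 2 mm. The wrist camera is an equidistant fisheye: a pixel r from the principal point sees the ray r / f radians off the axis. A picture is of the moment at which its call begins: read the wrist's pose just before it. There is no depth.
- close_job(): hands the job in; it is judged then, once.
Trained networks look in a picture, given as the dict that the camera call returned (one of the last four; its "shot" number tells which), for a name from the list of things; names that differ only in an ending like _2 or _b are one class to them, and where a whole thing is asked for, a point or a joint stands for the part that bears it (a point fixed in the world has none). Each returns a list of dicts, best first, with "conf" (0 to 1); they miss things now and then, are a little off and sometimes report something else, mostly with a low value. They report only what shows in the picture. A call takes as long as a camera call. They do not tell look-alikes from the thing itself.
- spotter.trace(name, picture): "region" (480x640 bool, what is visible of it) and "box" ([left, top, width, height] in pixels, round what is visible of it).
The state is a dict: "time": time; "joint_positions": joint angles; "qvel": joint speeds; "joint_torque": joint torques, N m; "tool_pos": TCP position; "ee_rot": TCP orientation; "wrist_force": force on the tool from outside, world axes, zero at the start; "wrist_torque": the same for the moment, N m; "width": finger opening in m; "finger_force": force on a finger pad.
Only numpy, scipy, OpenCV 4.12 (cv2) and the standard library are available. Lean on these libraries where they do the work, as an engineer would, in place of code of your own. Each camera call takes 0.05 s, during which the arm holds its last target. There are 200 camera calls.

## Task

Seat every laser head that lies on the table in a cradle of the test slide's carriage, flat on the cradle floor with its lens facing the detector bank. Only when all are loaded, push the carriage along its slide until the spring detent snaps it home; and lay both hex drivers in the driver rest, handles down in the saddles. Do not tip over the lens on its post.

Things in the scene. Friction and masses are not known exactly. Their poses are not given: they have to be found in the camera images.
- head0: Laser head, if present: aluminium block 90 x 44 x 24 mm (x, y, z), dark round lens snout (16 mm diameter, 12 mm long, axis 13 mm up) on its +x end; upright black grip rib on top, centred, 50 x 10 x 28 mm (x, y, z), its top 52 mm above the underside. 0.2 to 0.33 kg. Origin: centre of the underside, z up.
- head1: Laser head, if present: aluminium block 90 x 44 x 24 mm (x, y, z), dark round lens snout (16 mm diameter, 12 mm long, axis 13 mm up) on its +x end; upright black grip rib on top, centred, 50 x 10 x 28 mm (x, y, z), its top 52 mm above the underside. 0.2 to 0.33 kg. Origin: centre of the underside, z up.
- head2: Laser head, if present: aluminium block 90 x 44 x 24 mm (x, y, z), dark round lens snout (16 mm diameter, 12 mm long, axis 13 mm up) on its +x end; upright black grip rib on top, centred, 50 x 10 x 28 mm (x, y, z), its top 52 mm above the underside. 0.2 to 0.33 kg. Origin: centre of the underside, z up.
- head3: Laser head, if present: aluminium block 90 x 44 x 24 mm (x, y, z), dark round lens snout (16 mm diameter, 12 mm long, axis 13 mm up) on its +x end; upright black grip rib on top, centred, 50 x 10 x 28 mm (x, y, z), its top 52 mm above the underside. 0.2 to 0.33 kg. Origin: centre of the underside, z up.
- cradle0 (a point): Floor centre of cradle 0 on the carriage, 34 mm above the table. x = the way the lens must point, y = the carriage's travel to home, z up. Open nest with 12 mm lips on four sides, leaning out: 1.5 mm clear of the head at the floor, 5 mm at the top. Only the front (+x) lip has a gap for the snout. A head is seated with its origin here and axes agreeing. Cradles are 64 mm apart along y.
- cradle1 (a point): Floor centre of cradle 1 on the carriage, 34 mm above the table. x = the way the lens must point, y = the carriage's travel to home, z up. Open nest with 12 mm lips on four sides, leaning out: 1.5 mm clear of the head at the floor, 5 mm at the top. Only the front (+x) lip has a gap for the snout. A head is seated with its origin here and axes agreeing. Cradles are 64 mm apart along y.
- cradle2 (a point): Floor centre of cradle 2 on the carriage, 34 mm above the table. x = the way the lens must point, y = the carriage's travel to home, z up. Open nest with 12 mm lips on four sides, leaning out: 1.5 mm clear of the head at the floor, 5 mm at the top. Only the front (+x) lip has a gap for the snout. A head is seated with its origin here and axes agreeing. Cradles are 64 mm apart along y.
- cradle3 (a point): Floor centre of cradle 3 on the carriage, 34 mm above the table. x = the way the lens must point, y = the carriage's travel to home, z up. Open nest with 12 mm lips on four sides, leaning out: 1.5 mm clear of the head at the floor, 5 mm at the top. Only the front (+x) lip has a gap for the snout. A head is seated with its origin here and axes agreeing. Cradles are 64 mm apart along y.
- tab (a point): Middle of the top of the steel push tab standing on the carriage's -y end; 34 x 12 x 50 mm (x, y, z of the cradle frames, which it shares). Can be gripped from above across the 34 mm or pushed on its -y face. Beyond the carriage's +x edge stands the fixed detector bank, a grey box 68 mm high with four round ports facing the cradles.
- carriage (a joint): Carriage travel in m: 0 at the loading end, 0.12 at the home stop, growing along +y of the cradle frames; starts at 0 to 0.05. 0.9 kg empty, 1.5 N friction, stays where left. From 0.104 a spring plunger resists with up to about 10 N; past 0.113 it snaps the carriage to 0.12 and keeps it there. Cradles, load and tab move with it.
- driver0: Hex driver: black square handle 100 x 22 x 22 mm along x, steel shank 8 mm thick, 60 mm long, out of its +x end. 0.07 kg. Origin: middle of the handle, on its axis, 11 mm above what it lies on. Starts on a flat 3 mm blue mat.
- driver1: Hex driver: black square handle 100 x 22 x 22 mm along x, steel shank 8 mm thick, 60 mm long, out of its +x end. 0.07 kg. Origin: middle of the handle, on its axis, 11 mm above what it lies on. Starts on a flat 3 mm blue mat.
- slot0 (a point): Place 0 in the driver rest: where a driver's origin lies when stowed, 27 mm above the table, driver along this x, either way round. Two 14 mm wide saddles, 38 mm to either side along x, carry the handle 16 mm above the table between 13 mm cheeks that lean out (25 mm apart at the bottom, 34 at the top). Between them fingers have room down to a 5 mm base plate. The places are 76 mm apart in y.
- slot1 (a point): Place 1 in the driver rest: where a driver's origin lies when stowed, 27 mm above the table, driver along this x, either way round. Two 14 mm wide saddles, 38 mm to either side along x, carry the handle 16 mm above the table between 13 mm cheeks that lean out (25 mm apart at the bottom, 34 at the top). Between them fingers have room down to a 5 mm base plate. The places are 76 mm apart in y.
- lens_post: Bystander: a lens in a dark round mount on a short steel post with a 44 mm round foot, 83 mm high, standing loose on the table. Origin under its foot, z up. Must stay standing.
Not all that is in view belongs to the job. What is shaped like the head2 but turquoise is not meant.

How it is judged:
On the way, in this order (a step that is already met when the one before it is completed fails the run):
1. every laser head present is seated in a cradle (((distance between head0 and cradle0 below 0.005 m and angle between the x axis of head0 and the x axis of cradle0, either way round below 0.06 rad and angle between head0's own z axis and vertical below 0.06 rad) or (distance between head0 and cradle1 below 0.005 m and angle between the x axis of head0 and the x axis of cradle1, either way round below 0.06 rad and angle between head0's own z axis and vertical below 0.06 rad) or (distance between head0 and cradle2 below 0.005 m and angle between the x axis of head0 and the x axis of cradle2, either way round below 0.06 rad and angle between head0's own z axis and vertical below 0.06 rad) or (distance between head0 and cradle3 below 0.005 m and angle between the x axis of head0 and the x axis of cradle3, either way round below 0.06 rad and angle between head0's own z axis and vertical below 0.06 rad)) and ((distance between head1 and cradle0 below 0.005 m and angle between the x axis of head1 and the x axis of cradle0, either way round below 0.06 rad and angle between head1's own z axis and vertical below 0.06 rad) or (distance between head1 and cradle1 below 0.005 m and angle between the x axis of head1 and the x axis of cradle1, either way round below 0.06 rad and angle between head1's own z axis and vertical below 0.06 rad) or (distance between head1 and cradle2 below 0.005 m and angle between the x axis of head1 and the x axis of cradle2, either way round below 0.06 rad and angle between head1's own z axis and vertical below 0.06 rad) or (distance between head1 and cradle3 below 0.005 m and angle between the x axis of head1 and the x axis of cradle3, either way round below 0.06 rad and angle between head1's own z axis and vertical below 0.06 rad)) and ((distance between head2 and cradle0 below 0.005 m and angle between the x axis of head2 and the x axis of cradle0, either way round below 0.06 rad and angle between head2's own z axis and vertical below 0.06 rad) or (distance between head2 and cradle1 below 0.005 m and angle between the x axis of head2 and the x axis of cradle1, either way round below 0.06 rad and angle between head2's own z axis and vertical below 0.06 rad) or (distance between head2 and cradle2 below 0.005 m and angle between the x axis of head2 and the x axis of cradle2, either way round below 0.06 rad and angle between head2's own z axis and vertical below 0.06 rad) or (distance between head2 and cradle3 below 0.005 m and angle between the x axis of head2 and the x axis of cradle3, either way round below 0.06 rad and angle between head2's own z axis and vertical below 0.06 rad)) and ((distance between head3 and cradle0 below 0.005 m and angle between the x axis of head3 and the x axis of cradle0, either way round below 0.06 rad and angle between head3's own z axis and vertical below 0.06 rad) or (distance between head3 and cradle1 below 0.005 m and angle between the x axis of head3 and the x axis of cradle1, either way round below 0.06 rad and angle between head3's own z axis and vertical below 0.06 rad) or (distance between head3 and cradle2 below 0.005 m and angle between the x axis of head3 and the x axis of cradle2, either way round below 0.06 rad and angle between head3's own z axis and vertical below 0.06 rad) or (distance between head3 and cradle3 below 0.005 m and angle between the x axis of head3 and the x axis of cradle3, either way round below 0.06 rad and angle between head3's own z axis and vertical below 0.06 rad))), for 0.2 s.
2. the carriage is pushed home into its detent (value of joint carriage above 0.116 m), for 0.2 s.
At the end, for the whole second after the job is handed in: Each head present within 5 mm of a cradle floor centre, level and aligned to 0.06 rad; carriage beyond 0.116 m, in its detent; each driver handle within 12 mm of a rest place, at most 4 mm high, aligned to 0.1 rad either way round; all at rest (all of step 1 and value of joint carriage above 0.116 m and ((distance between driver0 and slot0 below 0.012 m and z of driver0 in the frame of slot0 below 0.004 m and angle between the x axis of driver0 and the x axis of slot0, either way round below 0.1 rad) or (distance between driver0 and slot1 below 0.012 m and z of driver0 in the frame of slot1 below 0.004 m and angle between the x axis of driver0 and the x axis of slot1, either way round below 0.1 rad)) and ((distance between driver1 and slot0 below 0.012 m and z of driver1 in the frame of slot0 below 0.004 m and angle between the x axis of driver1 and the x axis of slot0, either way round below 0.1 rad) or (distance between driver1 and slot1 below 0.012 m and z of driver1 in the frame of slot1 below 0.004 m and angle between the x axis of driver1 and the x axis of slot1, either way round below 0.1 rad)) and linear speed of each of head0, head1, head2, head3, driver0, driver1 below 0.02 m/s); the robot touches nothing.
It fails at once if the lens on its post is tipped over (angle between lens_post's own z axis and vertical above 0.5 rad).
Of head0, head1, head2, head3 only 3 to 4 are there at a start; the rules pass over those that are not, and their reading is None.
At some moment in a run one of head0, head1, head2, head3, driver0, driver1 may be knocked a few centimetres aside while the robot is not near it.
Once in a run the grip may slacken for a moment while it holds something.
It also fails if it takes over 208 s, if anything falls off the work surface, if the arm or the gripper's body presses on something with over 40 N, if the wrist force passes 120 N, or if a joint passes its speed limit or range.

## Working session

There is one attempt and no reset: what is moved stays moved. The work goes in short steps, Python scripts to look and compute and a tool call to move; the robot and the scene stay as the last step left them, time stands still between calls to the robot, and variables do not carry over. Pictures are saved under pics/ and viewed, at most 14 in all, crops included, and the job is handed in when it is done.

Besides the shell and the picture viewer there is one more tool, called after "Request:" in YAML: its name, and indented under it one key for each argument. servo_tool: Moves the arm, as the interface text tells. Its arguments: {"type":"object","properties":{"commands":{"type":"array","items":{"type":"number"}}},"required":["commands"]}

```bash
ls; mkdir -p pics; python3 - <<'E'
from bench import robot,snapshot
import cv2,numpy as np
o=robot.get_obs();print({k:np.round(v,3).tolist() for k,v in o.items()},robot.tips_ahead)
for n in("top","side"):
    s=snapshot(n);cv2.imwrite(f"pics/{n}0.png",s["img"]);print(n,s["camera_matrix"],s["extrinsics"].round(4))
s=snapshot("wrist");print(s["camera_matrix"],s["hand_eye"].round(4))
cv2.imwrite("pics/w0.png",s["img"])
E
```

```text
pics
{'time': 0.0, 'joint_positions': [1.056, 0.088, 1.372, -0.0, 1.684, -0.103], 'qvel': [-0.0, -0.001, -0.001, -0.001, 0.002, 0.001], 'joint_torque': [0.001, -34.018, -30.243, 0.072, 0.033, -0.0], 'tool_pos': [0.22, 0.504, 0.215], 'ee_rot': [-3.139, -0.0, 2.73], 'wrist_force': [0.748, 0.17, -0.641], 'wrist_torque': [-0.063, -0.078, -0.023], 'finger_force': 0.0, 'width': 0.094} 0.011
top [[514.9423569    0.         314.09387116]
 [  0.         514.9423569  242.65187366]
 [  0.           0.           1.        ]] [[-0.0067 -0.9924  0.1226  0.4004]
 [-1.      0.0072  0.0041 -0.007 ]
 [-0.005  -0.1226 -0.9924  1.1208]
 [ 0.      0.      0.      1.    ]]
side [[457.06937999   0.         313.90487193]
 [  0.         457.06937999 240.63776855]
 [  0.           0.           1.        ]] [[ 0.9135 -0.2114  0.3477  0.1297]
 [-0.4069 -0.4665  0.7854 -0.9077]
 [-0.0038 -0.8589 -0.5122  0.6809]
 [ 0.      0.      0.      1.    ]]
[[371.64829954   0.         320.75981407]
 [  0.         371.64829954 243.76891393]
 [  0.           0.           1.        ]] [[ 7.000e-04 -9.586e-01 -2.846e-01  8.280e-02]
 [ 1.000e+00  6.000e-04  3.000e-04 -7.000e-04]
 [-1.000e-04 -2.846e-01  9.586e-01 -1.678e-01]
 [ 0.000e+00  0.000e+00  0.000e+00  1.000e+00]]
```

View pics/top0.png

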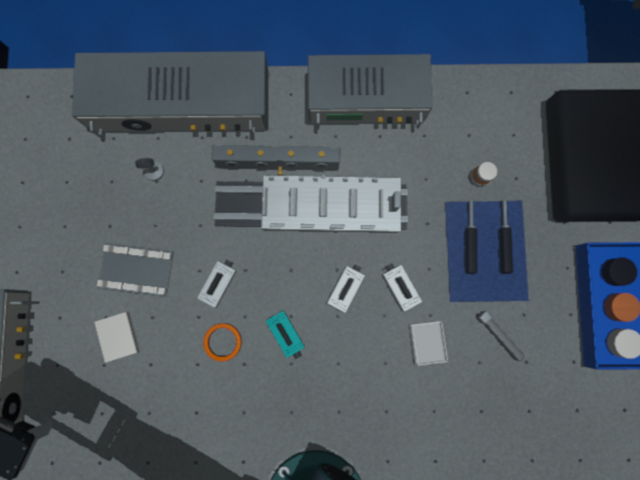

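View pics/side0.png

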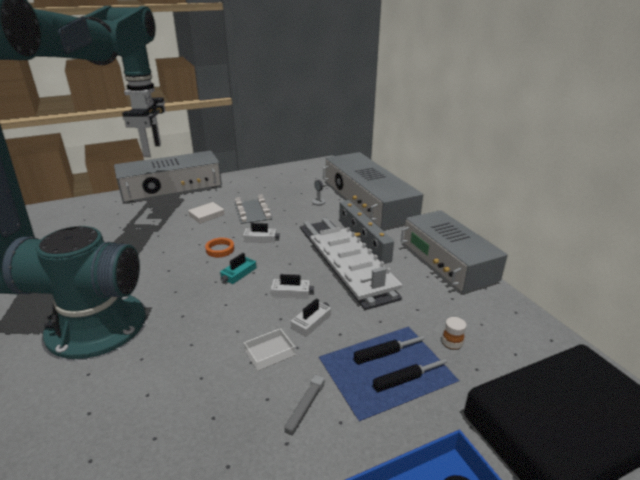

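Top view: white heads with black ribs are at (216,284), (347,288) and (402,287). The turquoise look-alike is at (284,335). The carriage is at (332,204) with its tab at (395,200), the detector bank at (276,157), the lens post at (150,168), the driver rest at (135,270), and the drivers on the mat at (471,250) and (506,250).
Could be taken for a head: (216,284), (347,288) and (402,287) are white/aluminium with a rib, so I choose these. The turquoise one at (284,335) is the decoy, and the plain boxes at (115,338) and (429,343) have no rib. I'll check the choice in one close crop.

```bash
cat > h.py <<'E'
from bench import robot,snapshot,spotter
import cv2,numpy as np
from scipy.optimize import minimize
from scipy.spatial.transform import Rotation as R
def pose(o=None):
    o=o or robot.get_obs();T=np.eye(4);T[:3,:3]=R.from_euler('xyz',o['ee_rot']).as_matrix();T[:3,3]=o['tool_pos'];return T
def shot(n):
    T=pose();s=snapshot(n);s['n']=n;s['X']=T@s['hand_eye'] if n=='wrist' else s['extrinsics'];return s
def proj(s,P):
    X=s['X'];p=(np.asarray(P)-X[:3,3])@X[:3,:3];K=s['camera_matrix']
    if s['n']=='wrist':
        r=np.linalg.norm(p[:,:2],axis=1);d=p[:,:2]/r[:,None]*np.arctan2(r,p[:,2])[:,None]
    else:d=p[:,:2]/p[:,2:]
    return d*K[0,0]+K[:2,2]
def ray(s,uv,z):
    K=s['camera_matrix'];d=(np.atleast_2d(uv)-K[:2,2])/K[0,0]
    if s['n']=='wrist':
        t=np.linalg.norm(d,axis=1)[:,None];v=np.hstack([d/t*np.sin(t),np.cos(t)])
    else:v=np.hstack([d,np.ones((len(d),1))])
    v=v@s['X'][:3,:3].T;c=s['X'][:3,3];return c+v*((z-c[2])/v[:,2:])
def box(cx,cy,cz,lx,ly,lz,n=5):
    g=np.linspace(-.5,.5,n)
    return np.array([[cx+a*lx,cy+b*ly,cz+c*lz] for a in g for b in (-.5,.5) for c in (-.5,.5)])
HEAD=[box(0,0,.012,.09,.044,.024),box(.051,0,.013,.012,.015,.015),box(0,0,.038,.05,.01,.028)]
DRV=[box(0,0,0,.1,.022,.022),box(.08,0,0,.06,.008,.008)]
def place(m,x,y,yaw,z): return [b@R.from_euler('z',yaw).as_matrix().T+[x,y,z] for b in m]
def sil(s,parts,sc=4):
    im=np.zeros((480,640),np.uint8)
    for b in parts:
        h=cv2.convexHull(proj(s,b).astype(np.float32))
        cv2.fillConvexPoly(im,np.round(h*16).astype(np.int32),255,cv2.LINE_AA,4)
    return im/255.
def fit(s,reg,m,z,yaws=None):
    reg=reg.astype(float);v,u=np.nonzero(reg);c=ray(s,[[u.mean(),v.mean()]],z+.015)[0]
    def f(p):
        a=sil(s,place(m,p[0],p[1],p[2],z));return 1-np.minimum(a,reg).sum()/np.maximum(a,reg).sum()
    best=None
    for y in (np.arange(-np.pi,np.pi,np.pi/6) if yaws is None else yaws):
        r=minimize(f,[c[0],c[1],y],method='Nelder-Mead',options=dict(initial_simplex=[[c[0],c[1],y],[c[0]+.01,c[1],y],[c[0],c[1]+.01,y],[c[0],c[1],y+.25]],xatol=1e-4,fatol=1e-4))
        if best is None or r.fun<best.fun:best=r
    return best.x,1-best.fun
E
python3 - <<'E'
from h import *
s=shot('top');im=s['img']
a=cv2.resize(im[140:240,205:420],None,fx=2.9,fy=2.9,interpolation=cv2.INTER_CUBIC)
b=cv2.resize(im[255:355,190:430],None,fx=2.9,fy=2.9,interpolation=cv2.INTER_CUBIC)
c=np.zeros((580,696,3),np.uint8);c[:290,:a.shape[1]]=a;c[290:]=b;cv2.imwrite('pics/crop1.png',c)
for n,m,z in(('head0',HEAD,0),('driver0',DRV,.014)):
    for d in spotter.trace(n,s):
        print(n,round(d['conf'],2),d['box'],end=' ')
        if d['conf']>.3:x,q=fit(s,d['region'],m,z);print(x.round(4),round(q,3))
for n in('cradle0','lens_post','tab','slot0'):
    for d in spotter.trace(n,s): 
        v,u=np.nonzero(d['region']);print(n,round(d['conf'],2),d['box'],ray(s,[[u.mean(),v.mean()]],.03)[0].round(3))
E
```

```text
head0 0.77 [324.3, 263.0, 37.1, 48.2] [ 0.4366 -0.0694 -0.475 ] 0.935
head0 0.73 [199.5, 260.6, 35.9, 47.1] [ 0.4502  0.2059 -0.4968] 0.877
head0 0.65 [262.7, 308.7, 42.1, 50.1] [ 0.3442  0.0603 -2.6144] 0.931
head0 0.61 [381.5, 262.4, 36.7, 45.1] [ 0.439  -0.1893  0.4831] 0.925
driver0 0.86 [500.6, 200.6, 14.8, 67.2] [ 0.5195 -0.4161 -0.0405] 0.718
driver0 0.66 [463.4, 200.7, 15.1, 70.7] [ 0.5194 -0.3409 -0.0696] 0.763
cradle0 0.87 [262.6, 176.0, 140.8, 58.5] [ 0.62  -0.041  0.03 ]
lens_post 0.84 [135.8, 157.8, 27.5, 23.9] [0.701 0.352 0.03 ]
tab 0.85 [257.5, 175.5, 142.4, 55.1] [ 0.62  -0.041  0.03 ]
tab 0.57 [139.9, 154.5, 23.1, 27.2] [0.702 0.352 0.03 ]
slot0 0.7 [100.8, 248.1, 71.5, 46.8] [0.48  0.376 0.03 ]
slot0 0.16 [200.8, 261.6, 33.9, 46.9] [0.451 0.203 0.03 ]
```

View pics/crop1.png

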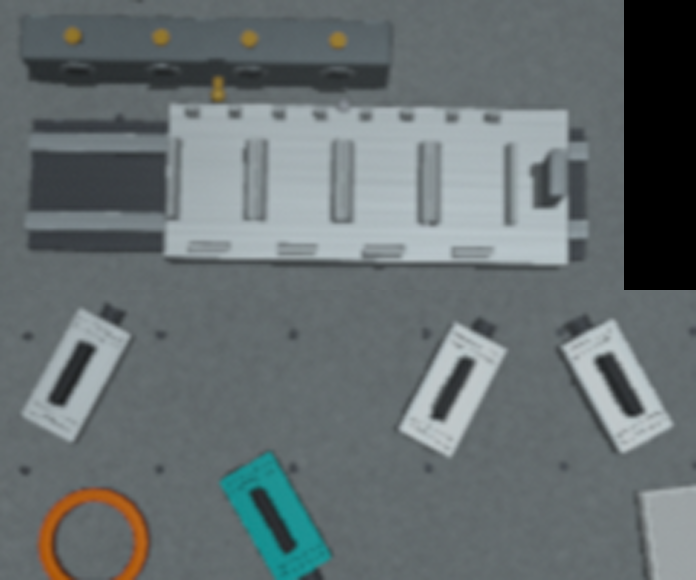

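The crop shows three aluminium heads with snouts pointing up toward the bank, and the turquoise decoy with its snout pointing away. The four empty cradles sit between bars at crop x≈173, 257, 342, 429 and 510, with the tab at (552,175). I'll move over the carriage with the wrist camera.

Request:
servo_tool:
  commands: [-0.466,-0.368,-0.1,0,0,-23.6,0.06,-0.466,-0.368,-0.1,0,0,-23.6,0.06,-0.466,-0.368,-0.1,0,0,-23.6,0.06,-0.466,-0.368,-0.1,0,0,-23.6,0.06,-0.466,-0.368,-0.1,0,0,-23.6,0.06,-0.466,-0.368,-0.1,0,0,-23.6,0.06,-0.466,-0.368,-0.1,0,0,-23.6,0.06,-0.466,-0.368,-0.1,0,0,-23.6,0.06,-0.466,-0.368,-0.1,0,0,-23.6,0.06,-0.466,-0.368,-0.1,0,0,-23.6,0.06]

```text
time: 1.75
tool_pos: [0.5007, -0.0221, 0.317]
ee_rot: [-3.142, 0.001, 3.14]
wrist_force: [0.2, 0.8, 0.4]
width: 0.0599
finger_force: 0.0
```

Request:
servo_tool:
  commands: [0,0,0,0,0,0,0.06,0,0,0,0,0,0,0.06]

```text
time: 2.0
tool_pos: [0.4996, -0.0193, 0.3163]
ee_rot: [3.141, -0.0, -3.141]
wrist_force: [0.0, 0.2, -0.5]
width: 0.06
finger_force: 0.0
```

```bash
python3 - <<'E'
from h import *
s=shot('wrist');print(s['X'].round(3));cv2.imwrite('pics/w1.png',s['img'])
for d in spotter.trace('head0',s):
    print(round(d['conf'],2),d['box'],end=' ')
    if d['conf']>.3:x,q=fit(s,d['region'],HEAD,0);print(x.round(4),round(q,3))
E
```

```text
[[-0.001  0.959  0.284  0.417]
 [ 1.     0.001  0.001 -0.02 ]
 [ 0.001  0.284 -0.959  0.484]
 [ 0.     0.     0.     1.   ]]
0.93 [249.5, 116.0, 62.5, 81.6] [ 0.4375 -0.0677 -0.5031] 0.935
0.64 [163.7, 119.1, 59.2, 79.7] [ 0.439  -0.1892  0.5113] 0.88
0.63 [458.5, 135.0, 59.4, 73.1] [ 0.45    0.2087 -0.4892] 0.914
0.61 [355.3, 41.8, 62.3, 77.7] [0.3445 0.0618 3.6514] 0.901
0.52 [94.4, 185.9, 17.1, 102.3] [ 0.526  -0.3483  2.8708] 0.478
```

View pics/w1.png

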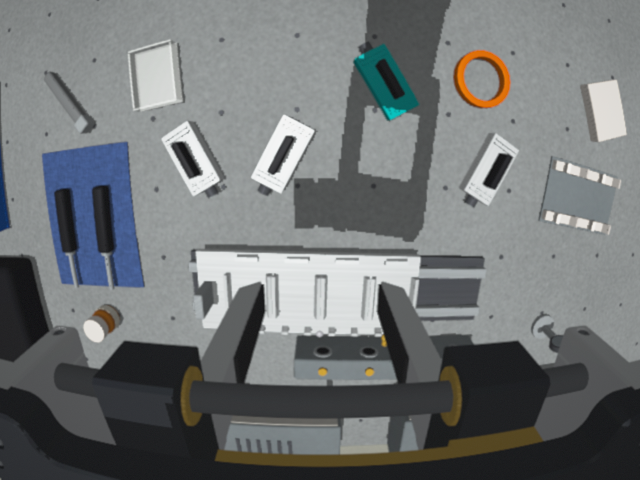

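The wrist view shows the heads at (283,155), (190,160) and (491,170), and the carriage at (300,290) partly behind the fingers. I'll move forward to see the cradles clear of the fingers.

Request:
servo_tool:
  commands: [-0.15,-0.02,0.06,0,0,0,0.06,-0.15,-0.02,0.06,0,0,0,0.06,-0.15,-0.02,0.06,0,0,0,0.06,-0.15,-0.02,0.06,0,0,0,0.06,-0.15,-0.02,0.06,0,0,0,0.06,-0.15,-0.02,0.06,0,0,0,0.06]

```text
time: 2.85
tool_pos: [0.6493, -0.039, 0.2588]
ee_rot: [-3.141, 0.003, -3.141]
wrist_force: [0.3, 0.3, -0.8]
width: 0.0601
finger_force: 0.0
```

```bash
python3 - <<'E'
from h import *
s=shot('wrist');print(s['X'].round(3));
# rectified view of plane z=.046 (lip tops): 2 px/mm, rows: +x up, cols: +y left
xs=np.linspace(.70,.54,320);ys=np.linspace(.13,-.20,660)
P=np.array([[x,y,.046] for x in xs for y in ys]);q=proj(s,P).astype(np.float32).reshape(320,660,2)
o=cv2.remap(s['img'],q[...,0],q[...,1],cv2.INTER_CUBIC)
for k in range(0,320,20):cv2.line(o,(0,k),(6,k),(0,0,255),1)
for k in range(0,660,20):cv2.line(o,(k,0),(k,6),(0,0,255),1)
cv2.imwrite('pics/rect1.png',o);np.save('rect1.npy',o)
np.save('w2.npy',s['img']);np.save('w2X.npy',s['X'])
E
```

```text
[[-0.002  0.958  0.288  0.566]
 [ 1.     0.002 -0.    -0.04 ]
 [-0.001  0.288 -0.958  0.426]
 [ 0.     0.     0.     1.   ]]
```

View pics/rect1.png

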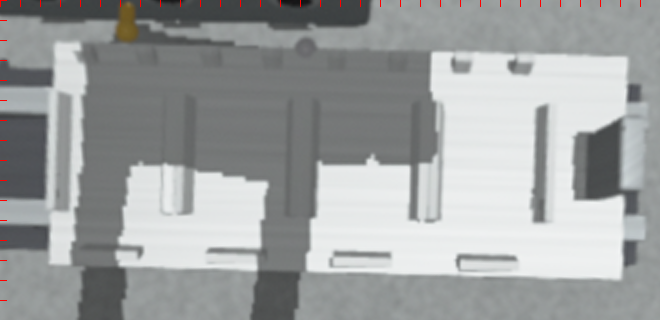

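The rectified view shows four cradles between bars at columns 62, 177, 303, 427 and 543. The back lips are near row 260, the front lips near row 65, and the slide's yaw is about -0.0245. I'll overlay the modelled lip edges to check.

```bash
cat >> h.py <<'E'
CX,CY,CW=.6214,-.0205,-.0245
def cr(dy,dx=0,z=.034,C=None):
    c=C or (CX,CY,CW);r=R.from_euler('z',c[2]).as_matrix();return r@[dx,dy,0]+[c[0],c[1],z]
E
python3 - <<'E'
from h import *
X=np.load('w2X.npy');im=np.load('w2.npy');K=np.array([[371.648,0,320.76],[0,371.648,243.769],[0,0,1]])
s=dict(n='wrist',X=X,camera_matrix=K)
f=4;u0,v0,u1,v1=170,95,370,240
P=np.array([[0,0,0]])
q=proj(s,np.array([cr(-.15,-.06),cr(.15,.06)]));print(q)
u0=int(q[:,0].min())-10;u1=int(q[:,0].max())+10;v0=int(q[:,1].min())-12;v1=int(q[:,1].max())+12
f=790/(u1-u0)
o=cv2.resize(np.clip(im[v0:v1,u0:u1].astype(float)*.75,0,255).astype(np.uint8),None,fx=f,fy=f,interpolation=cv2.INTER_CUBIC)
for dy in(-.096,-.032,.032,.096):
    for z,a,b,c in((.034,.0465,.0235,(0,0,255)),(.046,.05,.027,(0,255,0))):
        p=np.array([cr(dy+j*b,i*a,z) for i,j in((1,1),(1,-1),(-1,-1),(-1,1))])
        p=np.vstack([np.linspace(p[k],p[(k+1)%4],8) for k in range(4)])
        w=((proj(s,p)-[u0,v0]+.5)*f-.5)
        cv2.polylines(o,[np.round(w*16).astype(np.int32)],True,c,1,cv2.LINE_AA,4)
cv2.imwrite('pics/ov1.png',o);print(o.shape,f)
E
```

```text
[[200.82575055 131.52134108]
 [465.04434852 245.2605461 ]]
(383, 790, 3) 2.7719298245614037
```

View pics/ov1.png

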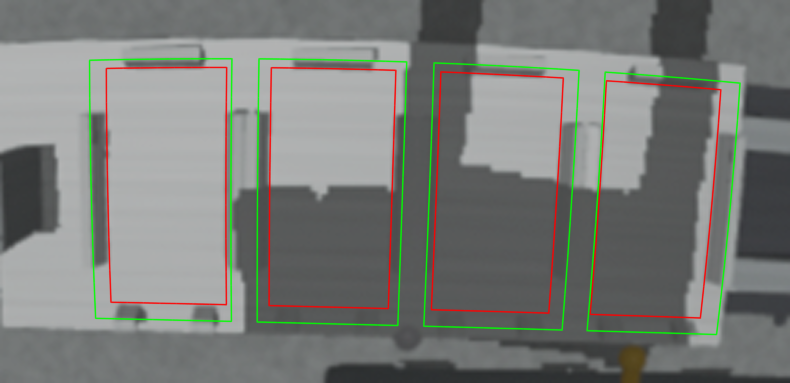

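The overlay matches the lips to within about 1 mm. Next I'll go above the middle head (A, at 0.437,-0.0685).

Request:
servo_tool:
  commands: [0.212,-0.03,0.14,0,0,28,0.05,0.212,-0.03,0.14,0,0,28,0.05,0.212,-0.03,0.14,0,0,28,0.05,0.212,-0.03,0.14,0,0,28,0.05,0.212,-0.03,0.14,0,0,28,0.05,0.212,-0.03,0.14,0,0,28,0.05,0.212,-0.03,0.14,0,0,28,0.05,0.212,-0.03,0.14,0,0,28,0.05]

```text
time: 3.9
tool_pos: [0.4402, -0.0701, 0.1185]
ee_rot: [3.141, 0.004, 2.654]
wrist_force: [0.3, -1.4, 0.0]
width: 0.05
finger_force: 0.0
```

```bash
cat >> h.py <<'E'
def go(x,y,z,yaw):
    o=robot.get_obs();T=pose(o);d=T[:3,:3].T@(np.array([x,y,z])-T[:3,3])
    G=R.from_euler('xyz',[np.pi,0,yaw]).as_matrix();w=R.from_matrix(T[:3,:3].T@G).as_rotvec(degrees=True)
    print('t',round(o['time'],2),'at',o['tool_pos'].round(4) if hasattr(o['tool_pos'],'round') else o['tool_pos'],'shift',d.round(4),'turn',w.round(2))
E
python3 - <<'E'
from h import *
s=shot('top')
for d in spotter.trace('head0',s):
    if d['conf']>.3:x,q=fit(s,d['region'],HEAD,0,[-.5,.5]);print(d['conf'],x.round(4),round(q,3))
s=shot('wrist')
for d in spotter.trace('head0',s):
    if d['conf']>.3:x,q=fit(s,d['region'],HEAD,0,[-.5,.5]);print('w',d['conf'],x.round(4),round(q,3))
go(.437,-.0685,.038,np.pi-.49)
E
```

```text
0.93 [0.3434 0.0595 0.5139] 0.859
0.66 [ 0.4498  0.2066 -0.4727] 0.937
0.62 [ 0.5177 -0.4105 -0.2109] 0.461
0.47 [ 0.3989 -0.0497  0.8328] 0.182
w 0.93 [0.3426 0.0618 0.514 ] 0.872
w 0.68 [ 0.436  -0.1907  0.502 ] 0.754
w 0.66 [ 0.4505  0.2094 -0.4972] 0.92
w 0.57 [ 0.4372 -0.0686 -0.489 ] 0.937
t 4.1 at [ 0.4386 -0.0698  0.1169] shift [0.0021 0.0003 0.0789] turn [0.01 0.04 0.1 ]
```

Request:
servo_tool:
  commands: [0.002,0,0.05,0,0,0,0.05,0.002,0,0.079,0,0,0,0.05,0.002,0,0.079,0,0,0,0.05,0.002,0,0.079,0,0,0,0,0.002,0,0.079,0,0,0,0,0.002,0,0.079,0,0,0,0,0.002,0,0.079,0,0,0,0,0.002,0,0.079,0,0,0,0,0.002,0,0.079,0,0,0,0]

```text
time: 5.22
tool_pos: [0.4366, -0.0686, 0.038]
ee_rot: [3.141, 0.001, 2.653]
wrist_force: [0.9, 1.8, 3.6]
width: 0.01
finger_force: 30.0
```

Request:
servo_tool:
  commands: [0,0,-0.05,0,0,0,0,0,0,-0.092,0,0,0,0,-0.03,0.02,-0.092,0,0,-5,0,-0.06,0.04,-0.092,0,0,-10,0,-0.09,0.06,-0.092,0,0,-16,0,-0.12,0.08,-0.092,0,0,-22,0,-0.155,0.1,-0.092,0,0,-26.6,0,-0.155,0.1,-0.092,0,0,-26.6,0,-0.155,0.1,-0.092,0,0,-26.6,0]

```text
time: 6.35
tool_pos: [0.6188, -0.0533, 0.1281]
ee_rot: [3.141, -0.003, 3.117]
wrist_force: [0.2, -0.2, -2.1]
width: 0.0096
finger_force: 30.0
```

```bash
cat >> h.py <<'E'
def held(s=None,dz=.038,show=None):
    s=s or shot('wrist');T=pose();t=T[:3,3]
    for d in spotter.trace('head0',s):
        if d['conf']>.3:
            v,u=np.nonzero(d['region']);c=ray(s,[[u.mean(),v.mean()]],t[2]-dz+.02)[0]
            if np.hypot(*(c-t)[:2])<.06:
                x,q=fit(s,d['region'],HEAD,t[2]-dz,[CW]);print('held',d['conf'],x.round(4),round(q,3),'rel tcp',(x[:2]-t[:2]).round(4))
E
python3 - <<'E'
from h import *
s=shot('wrist');cv2.imwrite('pics/w3.png',s['img']);held(s)
p=cr(-.032);print(p,robot.get_obs()['width'],robot.get_obs()['finger_force']);go(p[0],p[1],.072,np.pi+CW)
E
```

```text
held 0.88 [ 0.6178 -0.0541 -0.0359] 0.652 rel tcp [-0.0009 -0.0008]
[ 0.62061608 -0.0524904   0.034     ] 0.009750579190653797 29.999576210975647
t 6.45 at [ 0.6188 -0.0533  0.1292] shift [-0.0019  0.0008  0.0572] turn [ 0.   -0.07 -0.02]
```

View pics/w3.png

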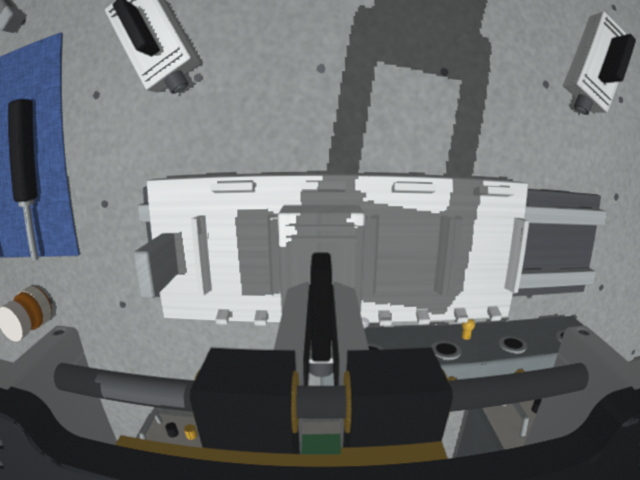

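The head is held well, centred under the jaws at (320,280), with its rear end at v≈215. I'll lower it gently.

Request:
servo_tool:
  commands: [-0.002,0.001,0.02,0,0,0,0,-0.002,0.001,0.035,0,0,0,0,-0.002,0.001,0.042,0,0,0,0,-0.002,0.001,0.048,0,0,0,0,-0.002,0.001,0.052,0,0,0,0,-0.002,0.001,0.055,0,0,0,0,-0.002,0.001,0.056,0,0,0,0,-0.002,0.001,0.056,0,0,0,0]

```text
time: 7.45
tool_pos: [0.6221, -0.0523, 0.0737]
ee_rot: [3.142, 0.0, 3.117]
wrist_force: [-0.3, 0.5, -2.0]
width: 0.01
finger_force: 30.0
```

Request:
servo_tool:
  commands: [0.001,0,0.0015,0,0,0,0,0.001,0,0.0015,0,0,0,0.035,0.001,0,0.0015,0,0,0,0.035,0.001,0,0.0015,0,0,0,0.035,0.001,0,-0.02,0,0,0,0.035,0.001,0,-0.06,0,0,0,0.035,0.05,0,-0.1,0,0,0,0.035,0.1,0,-0.1,0,0,0,0.05,0.1,0,-0.1,0,0,0,0.05]

```text
time: 8.57
tool_pos: [0.5192, -0.0495, 0.1738]
ee_rot: [3.141, -0.0, 3.117]
wrist_force: [0.3, 0.1, 0.3]
width: 0.0491
finger_force: 0.0
```

```bash
cat >> h.py <<'E'
def look(name='top',zs=True):
    s=shot(name);print(name,s['X'][:3,3].round(3))
    for d in spotter.trace('head0',s):
        if d['conf']<.3: continue
        v,u=np.nonzero(d['region']);c=ray(s,[[u.mean(),v.mean()]],.02)[0]
        z=.034 if c[0]>.55 else 0
        x,q=fit(s,d['region'],HEAD,z,[CW] if z else [-.5,.5]);r=''
        if z:
            r=R.from_euler('z',-CW).as_matrix()@[x[0]-CX,x[1]-CY,0];r=('in carriage',r[:2].round(4),(x[2]-CW).round(3))
        print(round(d['conf'],2),x.round(4),round(q,3),r)
    return s
E
python3 - <<'E'
from h import *
look('top');look('wrist');go(.438,-.19,.1,np.pi+.5)
E
```

```text
top [ 0.4   -0.007  1.121]
0.74 [ 0.4389 -0.1892  0.4708] 0.789 
0.74 [ 0.4495  0.2059 -0.4776] 0.917 
0.63 [ 0.3791  0.058  -0.859 ] 0.197 
wrist [ 0.439 -0.049  0.342]
0.97 [ 0.45    0.2084 -0.5275] 0.909 
0.92 [ 0.6226 -0.0531 -0.0234] 0.886 ('in carriage', array([ 0.002 , -0.0326]), np.float64(0.001))
0.74 [ 0.4388 -0.189   0.5041] 0.926 
0.64 [0.3432 0.0618 0.5161] 0.891 
t 8.78 at [ 0.5231 -0.05    0.1737] shift [ 0.0817 -0.142   0.0736] turn [-1.000e-02  6.000e-02 -3.004e+01]
```

Request:
servo_tool:
  commands: [0.04,-0.07,0.03,0,0,-10,0.05,0.081,-0.141,0.07,0,0,-20,0.05,0.081,-0.141,0.073,0,0,-30,0.05,0.081,-0.141,0.073,0,0,-30,0.05,0.081,-0.141,0.073,0,0,-30,0.05,0.081,-0.141,0.073,0,0,-30,0.05]

```text
time: 9.52
tool_pos: [0.4427, -0.1823, 0.1015]
ee_rot: [-3.136, -0.005, -2.649]
wrist_force: [-0.4, 0.6, 0.1]
width: 0.0499
finger_force: 0.0
```

```bash
python3 - <<'E'
from h import *
look('wrist');go(.439,-.189,.038,np.pi+.503)
E
```

```text
wrist [ 0.37  -0.221  0.27 ]
0.66 [ 0.6194 -0.0528  0.6664] 0.103 ('in carriage', array([-0.0012, -0.0323]), np.float64(0.691))
0.64 [0.3427 0.0609 0.5904] 0.872 
0.63 [ 0.4386 -0.1885  0.4881] 0.969 
t 9.62 at [ 0.4423 -0.1821  0.1014] shift [ 0.0058 -0.0041  0.0634] turn [-0.32 -0.3  -0.62]
```

Request:
servo_tool:
  commands: [0,0,0,0,0,0,0.05,0,0,0,0,0,0,0.05]

```text
time: 9.88
tool_pos: [0.4413, -0.1824, 0.1007]
ee_rot: [-3.137, -0.006, -2.651]
wrist_force: [0.3, 0.4, 0.9]
width: 0.0497
finger_force: 0.0
```

```bash
python3 - <<'E'
from h import *
go(.439,-.189,.038,np.pi+.503)
E
```

```text
t 9.88 at [ 0.4413 -0.1824  0.1007] shift [ 0.0048 -0.0045  0.0627] turn [-0.26 -0.35 -0.71]
```

Request:
servo_tool:
  commands: [0.005,-0.0045,0.035,-0.3,-0.3,-0.7,0.05,0.005,-0.0045,0.055,-0.3,-0.3,-0.7,0.05,0.005,-0.0045,0.0625,-0.3,-0.3,-0.7,0.05,0.005,-0.0045,0.0625,-0.3,-0.3,-0.7,0.05,0.005,-0.0045,0.0625,-0.3,-0.3,-0.7,0.05]

```text
time: 10.5
tool_pos: [0.4427, -0.1836, 0.0391]
ee_rot: [-3.136, -0.008, -2.649]
wrist_force: [0.8, -0.1, -0.5]
width: 0.0502
finger_force: 0.0
```

Joint 6 is at its range limit here (q6 ≈ -2.46), so I'll lift and take the half-turned grasp.

Request:
servo_tool:
  commands: [0,0,-0.03,0,0,0,0.05,0,0,-0.065,0,0,10,0.05,0,0,-0.065,0,0,20,0.05,0,0,-0.065,0,0,30,0.05,0,0,-0.065,0,0,40,0.05,0,0,-0.065,0,0,50,0.05,0,0,-0.065,0,0,60,0.05,0,0,-0.065,0,0,70,0.05,0,0,-0.065,0,0,80,0.05,0,0,-0.065,0,0,90,0.05]

```text
time: 11.75
tool_pos: [0.4429, -0.183, 0.1041]
ee_rot: [-3.134, 0.006, 2.058]
wrist_force: [0.1, 0.3, -0.8]
width: 0.0499
finger_force: 0.0
```

Request:
servo_tool:
  commands: [0,0,0,0,0,10,0.05,0,0,0,0,0,20,0.05,0,0,0,0,0,30,0.05,0,0,0,0,0,40,0.05,0,0,0,0,0,50,0.05,0,0,0,0,0,60,0.05,0,0,0,0,0,70,0.05,0,0,0,0,0,80,0.05,0,0,0,0,0,89,0.05,0,0,0,0,0,89,0.05]

```text
time: 13.0
tool_pos: [0.4428, -0.183, 0.104]
ee_rot: [3.136, 0.008, 0.512]
wrist_force: [-0.6, -0.5, -0.1]
width: 0.0499
finger_force: 0.0
```

```bash
python3 - <<'E'
from h import *
look('wrist');go(.439,-.189,.038,.503)
E
```

```text
wrist [ 0.516 -0.142  0.271]
0.93 [ 0.4388 -0.1883  0.4861] 0.96 
0.92 [0.3426 0.0634 0.5392] 0.89 
0.71 [ 0.4481  0.2095 -0.4148] 0.891 
0.65 [ 0.625  -0.0763 -0.5907] 0.735 ('in carriage', array([ 0.005 , -0.0557]), np.float64(-0.566))
t 13.1 at [ 0.4427 -0.1829  0.1036] shift [-0.0056  0.0032  0.0657] turn [0.28 0.46 0.54]
```

Request:
servo_tool:
  commands: [-0.006,0.003,0.03,0.3,0.45,0.7,0.05,-0.006,0.003,0.055,0.3,0.45,0.7,0.05,-0.006,0.003,0.0655,0.3,0.45,0.7,0.05,-0.006,0.003,0.0655,0.3,0.45,0.7,0.05,-0.006,0.003,0.0655,0.3,0.45,0.7,0,-0.006,0.003,0.0655,0.3,0.45,0.7,0,-0.006,0.003,0.0655,0.3,0.45,0.7,0,-0.006,0.003,0.0655,0.3,0.45,0.7,0,-0.006,0.003,0.0655,0.3,0.45,0.7,0]

```text
time: 14.22
tool_pos: [0.4381, -0.1886, 0.0376]
ee_rot: [-3.14, 0.001, 0.498]
wrist_force: [-0.1, 0.7, 1.9]
width: 0.0099
finger_force: 30.0
```

```bash
python3 - <<'E'
from h import *
p=cr(-.096);print(p);go(p[0],p[1],.13,CW)
E
```

```text
[ 0.61904824 -0.11647119  0.034     ]
t 14.22 at [ 0.4381 -0.1886  0.0376] shift [ 0.1933  0.0229 -0.0926] turn [-0.08  0.07 29.94]
```

Request:
servo_tool:
  commands: [0,0,-0.05,0,0,0,0,0,0,-0.0925,0,0,0,0,0.04,0.005,-0.0925,0,0,6,0,0.08,0.01,-0.0925,0,0,12,0,0.12,0.015,-0.0925,0,0,18,0,0.16,0.02,-0.0925,0,0,24,0,0.194,0.023,-0.0925,0,0,30,0,0.194,0.023,-0.0925,0,0,30,0,0.194,0.023,-0.0925,0,0,30,0]

```text
time: 15.35
tool_pos: [0.6187, -0.1164, 0.1283]
ee_rot: [-3.141, 0.005, -0.025]
wrist_force: [0.4, -0.6, -2.6]
width: 0.0097
finger_force: 30.0
```

```bash
python3 - <<'E'
from h import *
s=look('wrist');cv2.imwrite('pics/w4.png',s['img']);held(s)
p=cr(-.096,.0005);print(robot.get_obs()['width'],robot.get_obs()['finger_force']);go(p[0],p[1],.072,CW)
E
```

```text
wrist [ 0.702 -0.119  0.296]
0.67 [ 0.6209 -0.0534 -0.0324] 0.933 ('in carriage', array([ 0.0003, -0.0329]), np.float64(-0.008))
0.58 [ 0.6123 -0.1216  0.104 ] 0.626 ('in carriage', array([-0.0067, -0.1013]), np.float64(0.129))
held 0.67 [ 0.6288 -0.0644 -0.1567] 0.591 rel tcp [0.0101 0.0524]
held 0.58 [ 0.6198 -0.1179 -0.0115] 0.646 rel tcp [ 0.0011 -0.001 ]
0.009476770003277369 29.99824494123459
t 15.5 at [ 0.6188 -0.1169  0.1296] shift [ 0.0009 -0.0004  0.0576] turn [-0.04  0.14 -0.11]
```

View pics/w4.png

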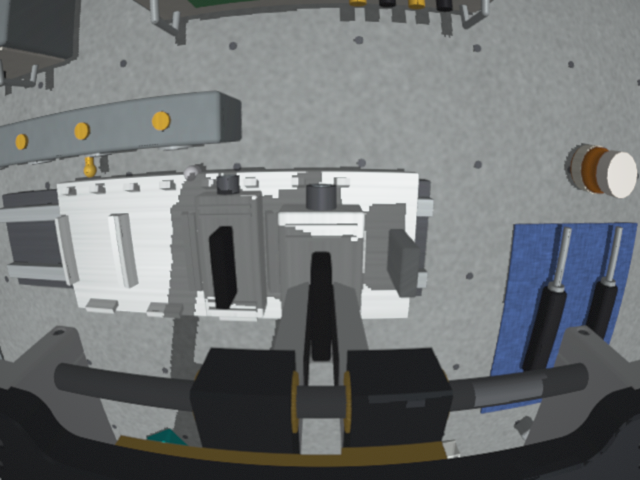

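Head B is held over the last cradle at (320,250), and head A is seated at (225,265) with its snout in the gap. I'll lower B now and open only slightly, because of the tab at (403,260).

Request:
servo_tool:
  commands: [0.001,0,0.02,0,0,0,0,0.001,0,0.035,0,0,0,0,0.001,0,0.042,0,0,0,0,0.001,0,0.048,0,0,0,0,0.001,0,0.052,0,0,0,0,0.001,0,0.055,0,0,0,0,0.001,0,0.057,0,0,0,0,0.001,0,0.057,0,0,0,0]

```text
time: 16.5
tool_pos: [0.6203, -0.1164, 0.073]
ee_rot: [-3.141, 0.002, -0.026]
wrist_force: [-2.6, -0.5, -1.0]
width: 0.0098
finger_force: 30.0
```

Request:
servo_tool:
  commands: [0,0,0.0005,0,0,0,0.026,0,0,0.0005,0,0,0,0.026,0,0,0.0005,0,0,0,0.026,0,0,-0.03,0,0,0,0.026,0,0,-0.08,0,0,0,0.026,-0.04,-0.05,-0.1,0,0,-10,0.05,-0.08,-0.1,-0.1,0,0,-20,0.05,-0.12,-0.15,-0.1,0,0,-30,0.05,-0.16,-0.2,-0.1,0,0,-40,0.05,-0.178,-0.25,-0.1,0,0,-50,0.05]

```text
time: 17.75
tool_pos: [0.448, 0.1393, 0.1739]
ee_rot: [-3.141, -0.001, 0.852]
wrist_force: [0.4, 0.7, -0.2]
width: 0.0498
finger_force: 0.0
```

```bash
python3 - <<'E'
from h import *
go(.45,.207,.12,np.pi-.49)
E
```

```text
t 17.75 at [0.448  0.1393 0.1739] shift [ 0.0522 -0.0431  0.054 ] turn [ 5.0000e-02 -8.0000e-02 -1.0313e+02]
```

Request:
servo_tool:
  commands: [0.01,-0.01,0.01,0,0,-10,0.05,0.02,-0.02,0.02,0,0,-20,0.05,0.03,-0.03,0.03,0,0,-30,0.05,0.04,-0.04,0.04,0,0,-40,0.05,0.052,-0.043,0.054,0,0,-50,0.05,0.052,-0.043,0.054,0,0,-60,0.05,0.052,-0.043,0.054,0,0,-70,0.05,0.052,-0.043,0.054,0,0,-80,0.05,0.052,-0.043,0.054,0,0,-90,0.05,0.052,-0.043,0.054,0,0,-100,0.05]

```text
time: 19.0
tool_pos: [0.4517, 0.2057, 0.1196]
ee_rot: [3.141, -0.001, 2.598]
wrist_force: [-0.2, 0.3, -0.5]
width: 0.0501
finger_force: 0.0
```

Request:
servo_tool:
  commands: [0,0,0,0,0,-3,0.05,0,0,0,0,0,-3,0.05,0,0,0,0,0,-3,0.05]

```text
time: 19.38
tool_pos: [0.4516, 0.2056, 0.1194]
ee_rot: [3.141, -0.001, 2.644]
wrist_force: [0.1, 0.9, 0.2]
width: 0.0501
finger_force: 0.0
```

```bash
python3 - <<'E'
from h import *
look('wrist');go(.45,.2085,.038,np.pi-.49)
E
```

```text
wrist [0.379 0.244 0.287]
0.67 [ 0.4499  0.2085 -0.4846] 0.954 
t 19.48 at [0.4515 0.2056 0.1193] shift [0.0026 0.0018 0.0813] turn [ 0.01 -0.09 -0.43]
```

Request:
servo_tool:
  commands: [0.0025,0.002,0.04,0,0,-0.4,0.05,0.0025,0.002,0.07,0,0,-0.4,0.05,0.0025,0.002,0.081,0,0,-0.4,0.05,0.0025,0.002,0.081,0,0,-0.4,0.05,0.0025,0.002,0.081,0,0,-0.4,0,0.0025,0.002,0.081,0,0,-0.4,0,0.0025,0.002,0.081,0,0,-0.4,0,0.0025,0.002,0.081,0,0,-0.4,0,0.0025,0.002,0.081,0,0,-0.4,0]

```text
time: 20.6
tool_pos: [0.4502, 0.2087, 0.0385]
ee_rot: [3.141, -0.001, 2.652]
wrist_force: [-0.1, -0.2, 0.5]
width: 0.0097
finger_force: 30.0
```

```bash
python3 - <<'E'
from h import *
p=cr(.096);print(p);go(p[0],p[1],.13,np.pi+CW)
E
```

```text
[0.62375176 0.07547119 0.034     ]
t 20.6 at [0.4502 0.2087 0.0385] shift [-0.2157 -0.0358 -0.0918] turn [  0.04  -0.08 -26.67]
```

Request:
servo_tool:
  commands: [0,0,-0.05,0,0,0,0,0,0,-0.092,0,0,0,0,-0.04,-0.005,-0.092,0,0,-5,0,-0.08,-0.01,-0.092,0,0,-10,0,-0.12,-0.015,-0.092,0,0,-15,0,-0.16,-0.02,-0.092,0,0,-20,0,-0.19,-0.03,-0.092,0,0,-25,0,-0.216,-0.036,-0.092,0,0,-26.6,0,-0.216,-0.036,-0.092,0,0,-26.6,0,-0.216,-0.036,-0.092,0,0,-26.6,0]

```text
time: 21.85
tool_pos: [0.6229, 0.0755, 0.1288]
ee_rot: [3.14, -0.004, 3.116]
wrist_force: [0.2, 0.1, -3.4]
width: 0.0096
finger_force: 30.0
```

```bash
python3 - <<'E'
from h import *
s=look('wrist');held(s)
p=cr(.096,.0005);print(p,robot.get_obs()['width'],robot.get_obs()['finger_force']);go(p[0],p[1],.072,np.pi+CW)
E
```

```text
wrist [0.541 0.077 0.297]
0.81 [ 0.6214 -0.1176 -0.0538] 0.908 ('in carriage', array([ 0.0023, -0.097 ]), np.float64(-0.029))
0.56 [ 0.6214 -0.0527 -0.0427] 0.929 ('in carriage', array([ 0.0008, -0.0321]), np.float64(-0.018))
0.56 [ 0.6326  0.075  -0.0308] 0.602 ('in carriage', array([0.0088, 0.0957]), np.float64(-0.006))
held 0.56 [ 0.6223  0.075  -0.0262] 0.648 rel tcp [-0.0006 -0.0009]
[0.62425161 0.07545894 0.034     ] 0.00989252371653328 29.99939113855362
t 22.0 at [0.6231 0.0759 0.1297] shift [-0.0013 -0.0005  0.0577] turn [ 0.06 -0.13 -0.01]
```

Request:
servo_tool:
  commands: [-0.001,0,0.02,0,0,0,0,-0.001,0,0.035,0,0,0,0,-0.001,0,0.042,0,0,0,0,-0.001,0,0.048,0,0,0,0,-0.001,0,0.052,0,0,0,0,-0.001,0,0.055,0,0,0,0,-0.001,0,0.057,0,0,0,0,-0.001,0,0.057,0,0,0,0]

```text
time: 23.0
tool_pos: [0.6248, 0.0751, 0.073]
ee_rot: [3.141, -0.001, 3.116]
wrist_force: [-0.8, -0.5, -3.3]
width: 0.0099
finger_force: 30.0
```

Request:
servo_tool:
  commands: [0,0,0.0005,0,0,0,0.035,0,0,0.0005,0,0,0,0.035,0,0,0.0005,0,0,0,0.035,0,0,-0.03,0,0,0,0.035,0,0,-0.08,0,0,0,0.035,0.05,-0.05,-0.13,0,0,0,0.035,0.1,-0.1,-0.16,0,0,0,0.035,0.1,-0.1,-0.16,0,0,0,0.035,0.1,-0.1,-0.16,0,0,0,0.035]

```text
time: 24.12
tool_pos: [0.5224, -0.0238, 0.236]
ee_rot: [-3.142, 0.004, 3.113]
wrist_force: [0.2, -0.3, 0.9]
width: 0.0346
finger_force: 0.0
```

```bash
python3 - <<'E'
from h import *
s=look('wrist');a=s['img'][90:330,150:500]
s2=look('side');b=s2['img'][180:330,290:430]
o=np.zeros((600,800,3),np.uint8);a=cv2.resize(a,(400,274));o[:274,:400]=a;b=cv2.resize(b,(300,321),interpolation=cv2.INTER_CUBIC)
b=cv2.resize(s2['img'][180:330,290:430],None,fx=2.8,fy=2.8,interpolation=cv2.INTER_CUBIC);o[:420,404:404+392]=b[:420]
cv2.imwrite('pics/chk.png',o[:430])
go(.5,0,.3,np.pi)
E
```

```text
wrist [ 0.439 -0.022  0.403]
0.89 [ 0.6188 -0.1221 -0.238 ] 0.757 ('in carriage', array([-1.000e-04, -1.016e-01]), np.float64(-0.214))
0.88 [ 0.6224 -0.0513 -0.0313] 0.747 ('in carriage', array([ 0.0017, -0.0308]), np.float64(-0.007))
0.79 [0.343  0.0616 0.5143] 0.866 
0.74 [ 0.6063 -0.0086 -0.0385] 0.291 ('in carriage', array([-0.0153,  0.0115]), np.float64(-0.014))
0.69 [0.6236 0.0744 0.0135] 0.856 ('in carriage', array([-0.0002,  0.0949]), np.float64(0.038))
side [ 0.13  -0.908  0.681]
0.9 [ 0.6243 -0.0347  0.4198] 0.731 ('in carriage', array([ 0.0033, -0.0141]), np.float64(0.444))
0.85 [0.6265 0.0817 0.0464] 0.869 ('in carriage', array([0.0026, 0.1022]), np.float64(0.071))
0.72 [ 0.6235 -0.0999  0.4644] 0.725 ('in carriage', array([ 0.0041, -0.0793]), np.float64(0.489))
0.6 [0.3446 0.066  0.6316] 0.853 
0.54 [ 0.6018 -0.174  -0.0412] 0.473 ('in carriage', array([-0.0158, -0.1539]), np.float64(-0.017))
t 24.32 at [ 0.5227 -0.0217  0.2317] shift [ 0.0234  0.0212 -0.0682] turn [ 0.08 -0.19 -1.42]
```

View pics/chk.png

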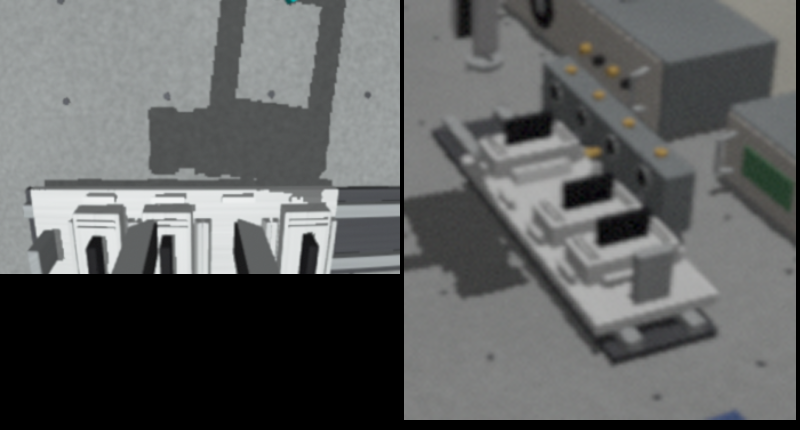

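All three heads lie flat in their cradles, with snouts toward the bank; the ribs are at (525,128), (588,190) and (622,226) in the side crop. The tab is at about (0.62,-0.171), so I'll go behind it with the fingers closed.

Request:
servo_tool:
  commands: [-0.03,-0.06,0,0,0,0,0,-0.06,-0.12,0.03,0,0,0,0,-0.08,-0.17,0.05,0,0,0,0,-0.101,-0.203,0.08,0,0,0,0,-0.101,-0.203,0.13,0,0,0,0,-0.101,-0.203,0.166,0,0,0,0,-0.101,-0.203,0.166,0,0,0,0,-0.101,-0.203,0.166,0,0,0,0]

```text
time: 25.32
tool_pos: [0.6191, -0.2275, 0.0675]
ee_rot: [3.141, -0.0, 3.117]
wrist_force: [0.1, 0.1, 0.8]
width: 0.0003
finger_force: 0.0
```

```bash
python3 - <<'E'
from h import *
s=look('side');look('wrist');go(.618,-.225,.065,np.pi+CW)
E
```

```text
side [ 0.13  -0.908  0.681]
0.97 [ 0.6253 -0.1064  0.1547] 0.755 ('in carriage', array([ 0.006 , -0.0858]), np.float64(0.179))
0.78 [ 0.6241 -0.0419  0.3138] 0.713 ('in carriage', array([ 0.0032, -0.0213]), np.float64(0.338))
0.65 [0.3453 0.0666 0.6457] 0.882 
0.58 [0.6277 0.0805 0.036 ] 0.83 ('in carriage', array([0.0038, 0.1011]), np.float64(0.061))
wrist [ 0.536 -0.226  0.237]
0.87 [ 0.6209 -0.1171  0.0098] 0.92 ('in carriage', array([ 0.0019, -0.0965]), np.float64(0.034))
0.73 [ 0.6216 -0.0515  0.012 ] 0.818 ('in carriage', array([ 0.0009, -0.031 ]), np.float64(0.036))
t 25.52 at [ 0.6193 -0.2281  0.0693] shift [0.0014 0.0031 0.0043] turn [-0.06  0.14 -0.05]
```

Request:
servo_tool:
  commands: [0.001,0.03,0.004,0,0,0,0,0.001,0.034,0.004,0,0,0,0,0.001,0.037,0.004,0,0,0,0,0.001,0.04,0.004,0,0,0,0,0.001,0.044,0.004,0,0,0,0,0.001,0.05,0.004,0,0,0,0,0.001,0.056,0.004,0,0,0,0,0.001,0.062,0.004,0,0,0,0,0.001,0.068,0.004,0,0,0,0,0.001,0.074,0.004,0,0,0,0]

```text
time: 26.78
tool_pos: [0.619, -0.1533, 0.0627]
ee_rot: [3.141, -0.001, 3.116]
wrist_force: [1.6, -1.4, 1.6]
width: 0.0005
finger_force: 0.9
```

Request:
servo_tool:
  commands: [0,0.006,0,0,0,0,0,0,0.012,0,0,0,0,0,0,0.018,0,0,0,0,0,0,0.024,0,0,0,0,0,0,0.029,0,0,0,0,0,0,0.034,0,0,0,0,0,0,0.038,0,0,0,0,0,0,0.042,0,0,0,0,0,0,0.046,0,0,0,0,0,0,0.05,0,0,0,0]

```text
$.commands: bad value
```

```bash
python3 - <<'E'
from h import *
print(robot.get_obs()['wrist_force'],robot.get_obs()['tool_pos']);look('wrist')
E
```

```text
[ 1.55024525 -1.38748855  1.5948061 ] [ 0.61895651 -0.15333632  0.0626933 ]
wrist [ 0.536 -0.152  0.231]
0.94 [ 0.622  -0.0796 -0.019 ] 0.908 ('in carriage', array([ 0.002, -0.059]), np.float64(0.006))
0.85 [ 0.6344  0.1283 -0.2455] 0.709 ('in carriage', array([0.0093, 0.1491]), np.float64(-0.221))
0.58 [ 0.6221 -0.0152 -0.0199] 0.875 ('in carriage', array([0.0006, 0.0053]), np.float64(0.005))
```

Request:
servo_tool:
  commands: [0,0.006,0,0,0,0,0.0,0,0.012,0,0,0,0,0.0,0,0.018,0,0,0,0,0.0,0,0.024,0,0,0,0,0.0,0,0.029,0,0,0,0,0.0,0,0.034,0,0,0,0,0.0,0,0.038,0,0,0,0,0.0,0,0.042,0,0,0,0,0.0]

```text
time: 27.88
tool_pos: [0.6199, -0.1116, 0.0627]
ee_rot: [3.141, -0.002, 3.116]
wrist_force: [-0.5, -1.4, -0.9]
width: 0.0006
finger_force: 0.8
```

Request:
servo_tool:
  commands: [0,0.004,0,0,0,0,0,0,0.008,0,0,0,0,0,0,0.012,0,0,0,0,0,0,0.015,0,0,0,0,0,0,0.018,0,0,0,0,0,0,0.021,0,0,0,0,0,0,0.024,0,0,0,0,0]

```text
time: 28.75
tool_pos: [0.6206, -0.0889, 0.0628]
ee_rot: [-3.141, -0.001, 3.115]
wrist_force: [-0.6, -10.7, -2.8]
width: 0.0004
finger_force: 5.8
```

Request:
servo_tool:
  commands: [0,0.002,0,0,0,0,0,0,0.004,0,0,0,0,0,0,0.006,0,0,0,0,0,0,0.008,0,0,0,0,0,0,0.008,0,0,0,0,0]

```text
time: 29.38
tool_pos: [0.6205, -0.0891, 0.063]
ee_rot: [-3.126, -0.001, 3.113]
wrist_force: [-0.9, -21.8, -3.1]
width: 0.0
finger_force: 11.0
```

```bash
python3 - <<'E'
from h import *
print(robot.get_obs()['wrist_force']);look('wrist')
E
```

```text
[ -0.87529429 -21.8375937   -3.05435996]
wrist [ 0.538 -0.085  0.231]
0.84 [ 0.6236 -0.0154 -0.022 ] 0.922 ('in carriage', array([0.0021, 0.0051]), np.float64(0.003))
0.69 [0.624  0.0483 0.0101] 0.873 ('in carriage', array([0.0009, 0.0689]), np.float64(0.035))
0.59 [ 0.6346  0.1896 -0.212 ] 0.618 ('in carriage', array([0.0081, 0.2103]), np.float64(-0.188))
0.57 [ 0.6018 -0.0011  0.2765] 0.122 ('in carriage', array([-0.0201,  0.0189]), np.float64(0.301))
```

Request:
servo_tool:
  commands: [0,-0.02,0,0,0,0,0,0,-0.05,0,0,0,0,0,0,-0.07,-0.03,0,0,0,0,0,-0.07,-0.1,0,0,0,0.03,0.1,-0.07,-0.15,0,0,0,0.03,0.1,-0.07,-0.15,0,0,0,0.03,0.1,-0.07,-0.15,0,0,0,0.03]

```text
time: 30.35
tool_pos: [0.5193, -0.1468, 0.2174]
ee_rot: [-3.141, 0.007, 3.116]
wrist_force: [-0.3, 0.4, 0.1]
width: 0.0301
finger_force: 0.0
```

```bash
python3 - <<'E'
from h import *
s=look('wrist');look('top')
cv2.imwrite('pics/w5.png',s['img'])
st=shot('top');p=ray(st,[[231.6,164.8],[261.2,164.8],[291.2,164.8],[321.2,164.8]],.047);print('ports',(p[:,:2]).round(4))
r=R.from_euler('z',-CW).as_matrix()
print('ports in carriage0 frame',[(r@[a[0]-CX,a[1]-CY,0])[1].round(4) for a in p])
E
```

```text
wrist [ 0.435 -0.145  0.385]
0.96 [0.6271 0.1778 0.0773] 0.698 ('in carriage', array([0.0009, 0.1983]), np.float64(0.102))
0.68 [0.3427 0.0609 0.5495] 0.841 
0.57 [ 0.6235 -0.0157 -0.002 ] 0.812 ('in carriage', array([0.0019, 0.0049]), np.float64(0.022))
top [ 0.4   -0.007  1.121]
0.95 [0.3393 0.0573 0.4775] 0.818 
0.73 [ 0.623  -0.0169 -0.0247] 0.912 ('in carriage', array([0.0015, 0.0036]), np.float64(-0.0))
0.63 [0.6224 0.0466 0.011 ] 0.893 ('in carriage', array([-0.0006,  0.0671]), np.float64(0.035))
0.61 [ 0.6265  0.1745 -0.0106] 0.863 ('in carriage', array([0.0004, 0.195 ]), np.float64(0.014))
ports [[ 0.7024  0.1731]
 [ 0.7019  0.1096]
 [ 0.7014  0.0453]
 [ 0.7008 -0.0189]]
ports in carriage0 frame [np.float64(0.1955), np.float64(0.1321), np.float64(0.0678), np.float64(0.0035)]
```

View pics/w5.png

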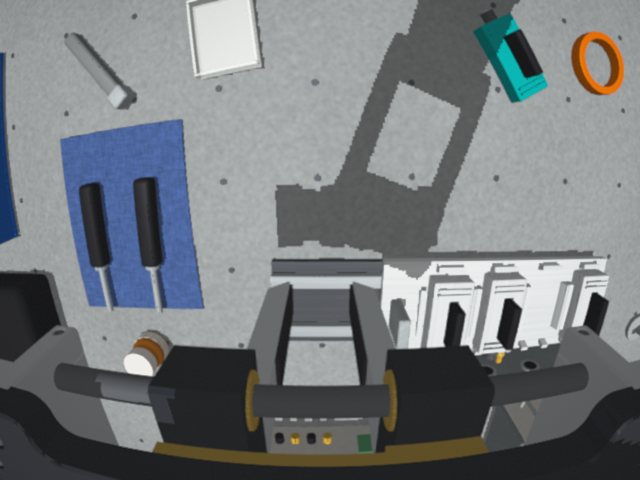

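The carriage is home: the heads line up with the detector ports in y (0.195, 0.067, 0.004) and it stayed put after I backed off. The drivers are at (90,225) and (147,220) on the mat. I'll go above them.

Request:
servo_tool:
  commands: [0.02,-0.06,0,0,0,0,0.05,0.04,-0.12,0,0,0,0,0.05,0.05,-0.18,0,0,0,0,0.05,0.05,-0.22,0,0,0,0,0.05,0.05,-0.22,0,0,0,0,0.05,0.05,-0.22,0,0,0,0,0.05]

```text
time: 31.35
tool_pos: [0.464, -0.3653, 0.2113]
ee_rot: [3.138, -0.003, 3.116]
wrist_force: [0.5, 0.3, -0.8]
width: 0.0502
finger_force: 0.0
```

```bash
cat >> h.py <<'E'
def drv(name='wrist',z=.014):
    s=shot(name)
    for d in spotter.trace('driver0',s):
        if d['conf']<.3: continue
        x,q=fit(s,d['region'],DRV,z,[-.15,.15]);b=x
        m=d['region'].astype(np.uint8);c=cv2.dilate(cv2.erode(m,np.ones((5,5))),np.ones((5,5)))
        b,q2=fit(s,c>0,DRV[:1],z,[x[2]]);print(name,round(d['conf'],2),x.round(4),round(q,3),'handle',b.round(4),round(q2,3))
    return s
E
python3 - <<'E'
from h import *
s=drv();cv2.imwrite('pics/w6.png',s['img']);drv('top');go(.52,-.34,.1,np.pi)
E
```

```text
wrist 0.79 [ 0.5191 -0.4142 -0.0245] 0.772 handle [ 0.5196 -0.4146 -0.0447] 0.69
wrist 0.66 [ 0.5202 -0.3403 -0.0256] 0.828 handle [ 0.5203 -0.3398 -0.0137] 0.774
top 0.57 [ 0.5851 -0.4221 -0.1957] 0.304 handle [ 0.5579 -0.4185 -0.6847] 0.246
top 0.57 [ 0.5189 -0.3409 -0.0734] 0.751 handle [ 0.5207 -0.3413 -0.0659] 0.82
t 31.55 at [ 0.4641 -0.3648  0.2128] shift [-0.0554  0.026   0.1128] turn [ 0.06 -0.08 -1.36]
```

View pics/w6.png

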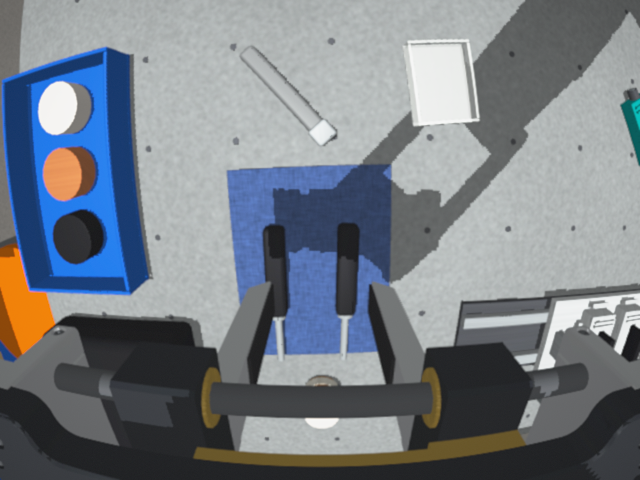

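The drivers' handles are at (275,270) and (347,268), lying along +x at y≈-0.4145 and -0.340. I'll grasp the right-hand one at y=-0.340.

Request:
servo_tool:
  commands: [-0.055,0.026,0.06,0,0,0,0.05,-0.055,0.026,0.11,0,0,0,0.05,-0.055,0.026,0.15,0,0,0,0.05,-0.055,0.026,0.16,0,0,0,0.05,-0.055,0.026,0.16,0,0,0,0.05]

```text
time: 32.17
tool_pos: [0.5193, -0.3412, 0.0536]
ee_rot: [3.141, -0.001, 3.116]
wrist_force: [-1.0, 0.2, 0.0]
width: 0.0498
finger_force: 0.0
```

```bash
python3 - <<'E'
from h import *
go(.52,-.34,.018,np.pi-.03)
E
```

```text
t 32.17 at [ 0.5193 -0.3412  0.0536] shift [-0.0007  0.0012  0.0356] turn [ 0.02 -0.06  0.28]
```

Request:
servo_tool:
  commands: [0,0.001,0.025,0,0,0.3,0.05,0,0.001,0.035,0,0,0.3,0.05,0,0.001,0.035,0,0,0.3,0.05,0,0.001,0.035,0,0,0.3,0,0,0.001,0.035,0,0,0.3,0,0,0.001,0.035,0,0,0.3,0,0,0.001,0.035,0,0,0.3,0,0,0.001,0.0,0,0,0.3,0,0,0.001,-0.06,0,0,0.3,0,0,0.001,-0.1,0,0,0.3,0]

```text
time: 33.42
tool_pos: [0.5196, -0.3408, 0.1555]
ee_rot: [-3.141, 0.001, 3.111]
wrist_force: [0.6, -0.1, -1.2]
width: 0.0216
finger_force: 30.0
```

Request:
servo_tool:
  commands: [0.01,0.05,-0.05,0,0,0,0,0.02,0.1,-0.08,0,0,0,0,0.04,0.16,-0.08,0,0,0,0,0.06,0.22,-0.08,0,0,0,0,0.07,0.28,-0.08,0,0,0,0,0.08,0.34,-0.08,0,0,0,0,0.09,0.4,-0.08,0,0,0,0,0.1,0.46,-0.08,0,0,0,0,0.11,0.52,-0.08,0,0,0,0,0.115,0.57,-0.08,0,0,0,0]

```text
time: 34.67
tool_pos: [0.4211, 0.2349, 0.2333]
ee_rot: [3.141, -0.001, 3.112]
wrist_force: [0.6, -1.0, 0.1]
width: 0.0217
finger_force: 30.0
```

Request:
servo_tool:
  commands: [0,0.04,0,0,0,0,0,0,0.06,0,0,0,0,0,0,0.06,0,0,0,0,0,0,0.06,0,0,0,0,0]

```text
time: 35.17
tool_pos: [0.4241, 0.2916, 0.2333]
ee_rot: [-3.141, -0.002, 3.109]
wrist_force: [-0.1, -0.1, -0.6]
width: 0.0217
finger_force: 30.0
```

```bash
python3 - <<'E'
from h import *
o=robot.get_obs();print(o['width'],o['finger_force'],o['tool_pos'])
s=shot('wrist')
x0,y0=.40,.49   # rectify z=.029 (cheek tops), rows x up, cols y left, .35 mm/px
xs=np.arange(.575,.385,-.00035);ys=np.arange(.49,.26,-.00035)
P=np.array([[x,y,.029] for x in xs for y in ys]);q=proj(s,P).astype(np.float32).reshape(len(xs),len(ys),2)
im=cv2.remap(s['img'],q[...,0],q[...,1],cv2.INTER_CUBIC)
cv2.imwrite('pics/rest.png',im);print(im.shape,s['X'][:3,3])
cv2.imwrite('pics/w7.png',s['img']);np.save('w7X.npy',s['X'])
E
```

```text
0.02166645420888903 29.998929798603058 [0.42407604 0.2915802  0.23331783]
(543, 658, 3) [0.34135475 0.29356263 0.40121659]
```

View pics/rest.png

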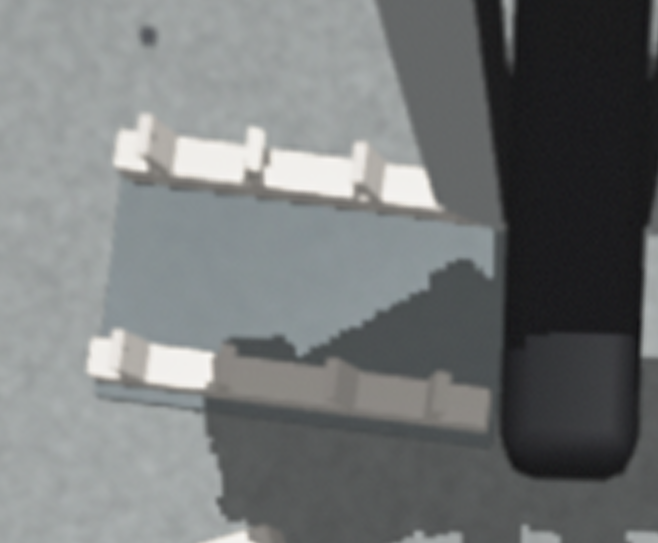

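The rest shows near-strip cheeks at columns 130, 225, 340 and 440, and far-strip cheeks at 155, 255, 367 and beyond. I estimate centre (0.484,0.387) and yaw -0.12. I'll cross-check with the first top image and an overlay.

```bash
python3 - <<'E'
from h import *
st=shot('top');im0=cv2.imread('pics/top0.png')
g=cv2.cvtColor(im0,cv2.COLOR_BGR2GRAY);m=np.zeros_like(g);m[238:302,92:180]=g[238:302,92:180]>175
n,l,stt,c=cv2.connectedComponentsWithStats(m)
mm=m.copy();v,u=np.nonzero(mm)
k=v>(268+.06*(u-135))
for a in(k,~k):
    r=cv2.minAreaRect(np.c_[u[a],v[a]].astype(np.float32));w=ray(st,[r[0]],.02)[0];print(a.sum(),r,w.round(4),ray(st,[[u[a].mean(),v[a].mean()]],.02)[0].round(4))
C=(.4837,.3873,-.12)
def model(s,o,f,off):
    for S in(-.038,.038):
        for X in(-.038,.038):
            for z,b,c in((.016,.0125,(0,0,255)),(.029,.017,(0,255,0))):
                p=np.array([cr(S+j*b,X+i*.007,z,C) for i,j in((1,1),(1,-1),(-1,-1),(-1,1))])
                w=(proj(s,p)-off+.5)*f-.5
                cv2.polylines(o,[np.round(w*16).astype(np.int32)],True,c,1,cv2.LINE_AA,4)
w7=cv2.imread('pics/w7.png');K=np.array([[371.648,0,320.76],[0,371.648,243.769],[0,0,1]]);s=dict(n='wrist',X=np.load('w7X.npy'),camera_matrix=K)
q=proj(s,[cr(0,0,.02,C)])[0];u0,v0=int(q[0])-85,int(q[1])-60
o=cv2.resize((w7[v0:v0+120,u0:u0+170]*.8).astype(np.uint8),None,fx=4.6,fy=4.6,interpolation=cv2.INTER_CUBIC)[:, :790];model(s,o,4.6,np.array([u0,v0]))
cv2.imwrite('pics/ov2.png',o)
E
```

```text
41 ((140.0440216064453, 288.12139892578125), (44.51403045654297, 3.3264245986938477), 6.632514476776123) [0.4413 0.3697 0.02  ] [0.4392 0.3567 0.02  ]
16 ((146.08108520507812, 253.5135040283203), (44.387725830078125, 3.945575714111328), 9.462322235107422) [0.5154 0.3592 0.02  ] [0.5149 0.3533 0.02  ]
```

View pics/ov2.png

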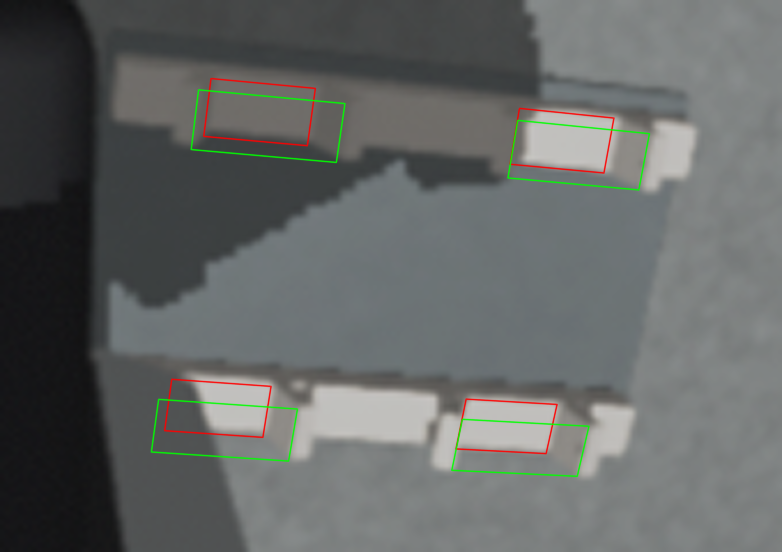

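The overlay fits the saddles well. The slots are at (0.4882,0.4250) and (0.4792,0.3496) with yaw -0.12.

```bash
python3 - <<'E'
from h import *
go(.4882,.425,.08,np.pi-.12)
E
```

```text
t 35.27 at [0.4242 0.2915 0.2335] shift [-0.0598  0.1355  0.1535] turn [ 0.02 -0.07  4.99]
```

Request:
servo_tool:
  commands: [-0.02,0.04,0.02,0,0,1.5,0,-0.04,0.09,0.06,0,0,3,0,-0.06,0.135,0.1,0,0,5,0,-0.06,0.1355,0.13,0,0,5,0,-0.06,0.1355,0.153,0,0,5,0,-0.06,0.1355,0.153,0,0,5,0,-0.06,0.1355,0.153,0,0,5,0]

```text
time: 36.15
tool_pos: [0.4888, 0.4262, 0.082]
ee_rot: [3.14, 0.0, 3.022]
wrist_force: [-0.4, -0.5, 0.0]
width: 0.0218
finger_force: 30.0
```

```bash
python3 - <<'E'
from h import *
t=robot.get_obs();print(t['width'],t['finger_force']);s=drv('wrist',t['tool_pos'][2]-.004);go(.4882,.425,.031,np.pi-.12)
E
```

```text
0.021766590344266 29.999088943004608
wrist 0.76 [ 0.4878  0.4254 -0.1191] 0.857 handle [ 0.4878  0.4255 -0.1225] 0.86
t 36.25 at [0.489  0.4267 0.0828] shift [ 0.0006 -0.002   0.0518] turn [0.19 0.07 0.06]
```

Held correctly. I'll lower it slowly, release, and lift straight up.

Request:
servo_tool:
  commands: [0.001,-0.0015,0.025,0,0,0,0,0.001,-0.0015,0.038,0,0,0,0,0.001,-0.0015,0.045,0,0,0,0,0.001,-0.0015,0.049,0,0,0,0,0.001,-0.0015,0.051,0,0,0,0,0.001,-0.0015,0.051,0,0,0,0]

```text
time: 37.0
tool_pos: [0.4869, 0.4255, 0.0312]
ee_rot: [3.14, -0.0, 3.023]
wrist_force: [-2.3, -2.2, 5.0]
width: 0.0216
finger_force: 30.0
```

Request:
servo_tool:
  commands: [0,0,0.0005,0,0,0,0.036,0,0,0.0005,0,0,0,0.036,0,0,0.0005,0,0,0,0.036,0,0,-0.03,0,0,0,0.036,0,0,-0.08,0,0,0,0.036,0.04,-0.05,-0.14,0,0,0,0.05,0.08,-0.1,-0.2,0,0,0,0.05,0.08,-0.1,-0.2,0,0,0,0.05,0.08,-0.1,-0.2,0,0,0,0.05]

```text
time: 38.12
tool_pos: [0.396, 0.3352, 0.2341]
ee_rot: [3.135, 0.005, 3.023]
wrist_force: [-0.5, 0.6, 0.2]
width: 0.0499
finger_force: 0.0
```

```bash
python3 - <<'E'
from h import *
drv('wrist',.027);drv('top');go(.46,-.38,.24,np.pi-.03)
E
```

```text
wrist 0.75 [0.4877 0.4272 0.0111] 0.57 handle [0.4877 0.4274 0.0131] 0.655
top 0.72 [ 0.519  -0.4164 -0.0395] 0.598 handle [ 0.5212 -0.4165 -0.0515] 0.67
top 0.7 [ 0.488   0.4284 -0.1225] 0.796 handle [ 0.4884  0.4278 -0.0915] 0.704
t 38.33 at [0.3956 0.3352 0.2272] shift [-0.1483 -0.7026 -0.0124] turn [-0.07 -0.25 -5.06]
```

Request:
servo_tool:
  commands: [-0.01,-0.04,-0.02,0,0,0,0.05,-0.02,-0.1,-0.02,0,0,-1,0.05,-0.04,-0.16,-0.02,0,0,-2,0.05,-0.05,-0.22,-0.02,0,0,-3,0.05,-0.06,-0.28,-0.02,0,0,-4,0.05,-0.07,-0.34,-0.02,0,0,-5,0.05,-0.085,-0.4,-0.02,0,0,-5,0.05,-0.1,-0.46,-0.02,0,0,-5,0.05,-0.11,-0.52,-0.02,0,0,-5,0.05,-0.12,-0.58,-0.02,0,0,-5,0.05]

```text
time: 39.58
tool_pos: [0.4465, -0.2571, 0.2463]
ee_rot: [3.138, -0.005, 3.11]
wrist_force: [1.3, 0.8, 0.3]
width: 0.0496
finger_force: 0.0
```

```bash
python3 - <<'E'
from h import *
go(.5,-.40,.15,np.pi-.03)
E
```

```text
t 39.58 at [ 0.4465 -0.2571  0.2463] shift [-0.0584 -0.1415  0.0955] turn [ 0.2  -0.27 -0.06]
```

Request:
servo_tool:
  commands: [-0.02,-0.05,0.03,0,0,0,0.05,-0.04,-0.1,0.06,0,0,0,0.05,-0.058,-0.1415,0.09,0,0,0,0.05,-0.058,-0.1415,0.095,0,0,0,0.05,-0.058,-0.1415,0.095,0,0,0,0.05,-0.058,-0.1415,0.095,0,0,0,0.05]

```text
time: 40.33
tool_pos: [0.5004, -0.3974, 0.1552]
ee_rot: [-3.141, 0.0, 3.112]
wrist_force: [0.7, -0.1, -0.0]
width: 0.05
finger_force: 0.0
```

```bash
python3 - <<'E'
from h import *
drv('wrist');go(.52,-.415,.05,np.pi-.03)
E
```

```text
wrist 0.65 [ 0.5195 -0.4143 -0.0154] 0.887 handle [ 0.5202 -0.4142 -0.0115] 0.822
t 40.42 at [ 0.5004 -0.3976  0.156 ] shift [-0.02   -0.0167  0.106 ] turn [-0.09  0.06  0.01]
```

Request:
servo_tool:
  commands: [-0.02,-0.0165,0.06,0,0,0,0.05,-0.02,-0.0165,0.1,0,0,0,0.05,-0.02,-0.0165,0.11,0,0,0,0.05,-0.02,-0.0165,0.11,0,0,0,0.05,-0.02,-0.0165,0.11,0,0,0,0.05]

```text
time: 41.05
tool_pos: [0.5205, -0.4162, 0.0472]
ee_rot: [-3.139, 0.003, 3.111]
wrist_force: [0.5, 1.1, 0.0]
width: 0.0502
finger_force: 0.0
```

```bash
python3 - <<'E'
from h import *
go(.52,-.4145,.018,np.pi-.025)
E
```

```text
t 41.05 at [ 0.5205 -0.4162  0.0472] shift [0.0006 0.0018 0.0292] turn [-0.17  0.15 -0.33]
```

Request:
servo_tool:
  commands: [0,0.0015,0.02,0,0,-0.3,0.05,0,0.0015,0.029,0,0,-0.3,0.05,0,0.0015,0.029,0,0,-0.3,0.05,0,0.0015,0.029,0,0,-0.3,0,0,0.0015,0.029,0,0,-0.3,0,0,0.0015,0.029,0,0,-0.3,0,0,0.0015,0.029,0,0,-0.3,0,0,0.001,0.0,0,0,0.3,0,0,0.001,-0.06,0,0,0.3,0,0,0.001,-0.1,0,0,0.3,0]

```text
time: 42.3
tool_pos: [0.5197, -0.4143, 0.146]
ee_rot: [-3.141, -0.0, 3.106]
wrist_force: [0.5, -0.8, -1.0]
width: 0.0215
finger_force: 30.0
```

Request:
servo_tool:
  commands: [0.01,0.05,-0.05,0,0,0,0,0.02,0.1,-0.085,0,0,0,0,0.04,0.16,-0.085,0,0,0,0,0.06,0.22,-0.085,0,0,0,0,0.07,0.28,-0.085,0,0,0,0,0.08,0.34,-0.085,0,0,0,0,0.09,0.4,-0.085,0,0,0,0,0.1,0.46,-0.085,0,0,0,0,0.11,0.52,-0.085,0,0,0,0,0.12,0.58,-0.085,0,0,0,0]

```text
time: 43.55
tool_pos: [0.4195, 0.1717, 0.229]
ee_rot: [3.141, -0.002, 3.106]
wrist_force: [1.3, -0.3, -0.7]
width: 0.0214
finger_force: 30.0
```

```bash
python3 - <<'E'
from h import *
t=robot.get_obs();print(t['width'],t['finger_force']);go(.4792,.3496,.08,np.pi-.12)
E
```

```text
0.021370938029165933 29.98514235019684
t 43.55 at [0.4195 0.1717 0.229 ] shift [-0.0535  0.1798  0.1491] turn [ 0.05 -0.11  4.81]
```

Request:
servo_tool:
  commands: [-0.02,0.05,0,0,0,1.5,0,-0.035,0.1,0.04,0,0,3,0,-0.05,0.15,0.08,0,0,4.5,0,-0.0535,0.18,0.12,0,0,4.8,0,-0.0535,0.18,0.149,0,0,4.8,0,-0.0535,0.18,0.149,0,0,4.8,0,-0.0535,0.18,0.149,0,0,4.8,0]

```text
time: 44.42
tool_pos: [0.4808, 0.3478, 0.0816]
ee_rot: [3.14, -0.0, 3.021]
wrist_force: [0.5, -0.6, -0.2]
width: 0.0218
finger_force: 30.0
```

```bash
python3 - <<'E'
from h import *
t=robot.get_obs();print(t['width'],t['finger_force']);s=drv('wrist',t['tool_pos'][2]-.004);go(.4792,.35,.031,np.pi-.12)
E
```

```text
0.0218192635243908 29.98691439628601
wrist 0.8 [ 0.4819  0.3471 -0.1182] 0.868 handle [ 0.482   0.347  -0.1175] 0.856
wrist 0.74 [0.4788 0.4099 0.0434] 0.492 handle [0.4789 0.4098 0.0364] 0.543
t 44.52 at [0.4815 0.348  0.0828] shift [0.0026 0.0015 0.0518] turn [ 0.18  0.09 -0.04]
```

Request:
servo_tool:
  commands: [0.0025,0.0015,0.025,0,0,0,0,0.0025,0.0015,0.038,0,0,0,0,0.0025,0.0015,0.045,0,0,0,0,0.0025,0.0015,0.049,0,0,0,0,0.0025,0.0015,0.051,0,0,0,0,0.0025,0.0015,0.051,0,0,0,0]

```text
time: 45.28
tool_pos: [0.4781, 0.3497, 0.0296]
ee_rot: [3.141, -0.001, 3.022]
wrist_force: [0.3, 0.4, -0.7]
width: 0.0215
finger_force: 30.0
```

Request:
servo_tool:
  commands: [0,0,0.0005,0,0,0,0.036,0,0,0.0005,0,0,0,0.036,0,0,0.0005,0,0,0,0.036,0,0,-0.03,0,0,0,0.036,0,0,-0.08,0,0,0,0.036,0.04,-0.05,-0.14,0,0,0,0.05,0.08,-0.15,-0.2,0,0,0,0.05,0.08,-0.2,-0.2,0,0,0,0.05,0.08,-0.2,-0.2,0,0,0,0.05]

```text
time: 46.4
tool_pos: [0.3748, 0.1614, 0.2296]
ee_rot: [3.141, 0.0, 3.023]
wrist_force: [0.7, 0.1, -0.3]
width: 0.0499
finger_force: 0.0
```

```bash
python3 - <<'E'
from h import *
s=look('wrist')
st=drv('top',.027)
a=cv2.resize(st['img'][225:325,80:220],None,fx=2.8,fy=2.8,interpolation=cv2.INTER_CUBIC)
b=cv2.resize(st['img'][130:240,190:420],None,fx=2.8,fy=2.8,interpolation=cv2.INTER_CUBIC)
c=shot('side')['img'][170:340,200:440];c=cv2.resize(c,None,fx=1.6,fy=1.6,interpolation=cv2.INTER_CUBIC)
o=np.zeros((600,800,3),np.uint8);o[:280,:392]=a;o[290:598,:644]=b;o[:272,400:784]=c
cv2.imwrite('pics/fin.png',o)
E
```

```text
wrist [0.292 0.17  0.397]
0.76 [ 0.6846  0.1739 -0.0462] 0.511 ('in carriage', array([0.0584, 0.1959]), np.float64(-0.022))
0.62 [ 0.6697  0.0443 -0.2189] 0.571 ('in carriage', array([0.0467, 0.0659]), np.float64(-0.194))
0.59 [0.344  0.0617 0.5288] 0.88 
top 0.91 [ 0.4783  0.3471 -0.0997] 0.805 handle [ 0.4799  0.3474 -0.1327] 0.761
top 0.88 [ 0.4851  0.4228 -0.1112] 0.756 handle [ 0.4866  0.4223 -0.1409] 0.775
```

View pics/fin.png

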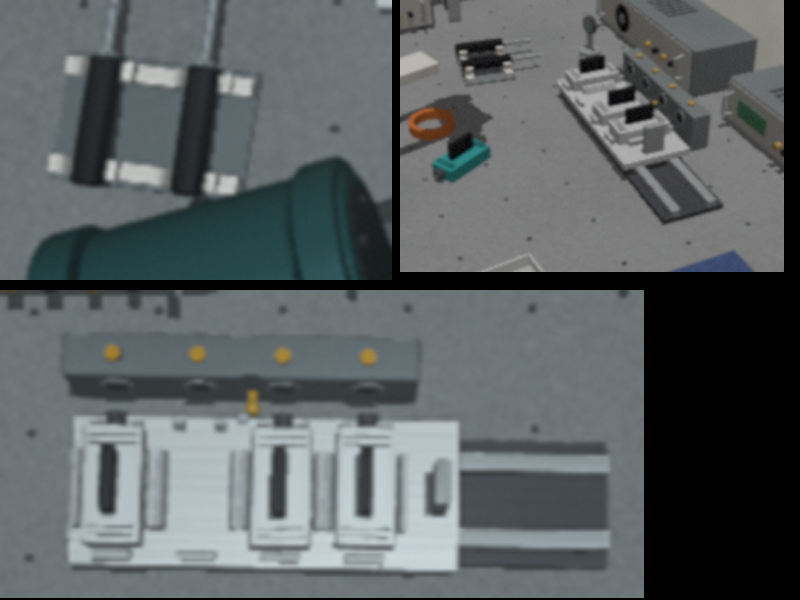

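Both drivers are in the saddles at (97,120) and (195,130). The three heads are seated and aligned with the ports at crop x = 112, 282 and 367, the carriage is home, and the lens post is upright at (590,25). I'll do a last numeric check and then hand in.

```bash
python3 - <<'E'
from h import *
look('top')
from bench import close_job
print(close_job())
E
```

```text
top [ 0.4   -0.007  1.121]
0.96 [ 0.6244  0.047  -0.0433] 0.889 ('in carriage', array([0.0013, 0.0675]), np.float64(-0.019))
0.89 [ 0.6266  0.1742 -0.0133] 0.886 ('in carriage', array([0.0004, 0.1948]), np.float64(0.011))
0.75 [0.3429 0.0593 0.5303] 0.866 
0.58 [ 0.6236 -0.0176 -0.0353] 0.824 ('in carriage', array([0.0021, 0.0029]), np.float64(-0.011))
the job is handed in; nothing more can be done
None
```

The job is handed in: the three laser heads found on the table are seated with their lenses toward the detector bank, the carriage is home in its detent, both hex drivers lie in the rest, and the lens post is still standing. All of this was judged from the camera images; the hand-in returned no verdict.

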